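# Load and set a lamp curing station for coated craft pieces

## Task

Get the freshly coated wooden pieces ready to cure: with the tray still pulled out, seat every piece on the table flat in the tray cavity of its own outline, either face up, and lift the lamp by its orange bar, click by click, to the first notch at which its black pointer rests level with or above the red height marker, no higher, leaving the marker where it is clamped. Then push the loaded tray fully home under the lamp by its orange tab, and only after that flip the red lever away from the robot to switch the lamp on. Leave the craft things lying around where they are.

Things in the scene. Friction and masses are not known exactly. Their poses are not given: they have to be found in the camera images.
- round_a: wooden piece 24 mm thick with a thin blue coat on both faces, lying flat on the table; origin in its middle (12 mm above its underside), z through its faces; round, 64 mm across. May be absent.
- round_b: wooden piece 24 mm thick with a thin blue coat on both faces, lying flat on the table; origin in its middle (12 mm above its underside), z through its faces; round, 64 mm across, the same as the other round piece. May be absent.
- square: wooden piece 24 mm thick with a thin red coat on both faces, lying flat on the table; origin in its middle (12 mm above its underside), z through its faces; square, 54 by 54 mm, sides along its x and y. May be absent.
- hexagon: wooden piece 24 mm thick with a thin green coat on both faces, lying flat on the table; origin in its middle (12 mm above its underside), z through its faces; regular hexagon, 52 mm across flats, 60 mm across corners, flats facing its +x and -x, corners pointing to +y and -y. May be absent.
- oblong: wooden piece 24 mm thick with a thin yellow coat on both faces, lying flat on the table; origin in its middle (12 mm above its underside), z through its faces; rectangle, 62 mm along its x and 38 mm along its y. May be absent.
- cavity_round_l (a point): round cavity at the left end (+y) of the grey loading tray, 68 mm across, 10 mm deep with 2 mm of play on each side; the point is where a seated piece has its middle: 12 mm above the floor, 2 mm above the tray's top, 29 mm above the table; axes the tray's (x is the way it slides in, z up). The tray is 96 mm (x) by 372 mm (y); five cavities in a row, 12 mm between neighbours
- cavity_square (a point): square cavity, 58 by 58 mm, sides along x and y, 10 mm deep with 2 mm of play on each side; the point is where a seated piece has its middle: 12 mm above the floor, 2 mm above the tray's top, 29 mm above the table; axes the tray's (x is the way it slides in, z up)
- cavity_hexagon (a point): hexagonal cavity, 56 mm across flats, flats facing +x and -x, 10 mm deep with 2 mm of play on each side; the point is where a seated piece has its middle: 12 mm above the floor, 2 mm above the tray's top, 29 mm above the table; axes the tray's (x is the way it slides in, z up)
- cavity_oblong (a point): rectangular cavity, 66 mm along x and 42 mm along y, 10 mm deep with 2 mm of play on each side; the point is where a seated piece has its middle: 12 mm above the floor, 2 mm above the tray's top, 29 mm above the table; axes the tray's (x is the way it slides in, z up)
- cavity_round_r (a point): round cavity at the right end (-y) of the tray, 68 mm across, 10 mm deep with 2 mm of play on each side; the point is where a seated piece has its middle: 12 mm above the floor, 2 mm above the tray's top, 29 mm above the table; axes the tray's (x is the way it slides in, z up)
- tray_handle (a point): orange upright tab at the front (robot's side) of the tray, 14 mm thick (x), 55 mm wide (y); the point is in its middle, 10 mm below its top edge, the top edge being 66 mm above the table; 105 mm in front of the row of cavities; axes those of the tray
- tray (a joint): the tray's slide, m: 0 pulled out towards the robot for loading (as it starts), 0.140 pushed fully home (along the tray's +x, away from the robot) to its stop under the lamp; stays where it is left, about 2 N to move it
- lamp_bar (a point): orange lifting bar, 14 mm thick, along the station's y, 72 mm between its end posts, 38 mm free under it, on top of the white lamp head (70 mm x by 360 mm y). The point is the bar's middle, 215 mm above the table with the lamp lowest (the lamp's underside is then at 90 mm); axes as the tray's. The lamp's front edge is 105 mm beyond the middle of the cavities of the pulled-out tray
- lamp (a joint): height of the lamp on its ratchet column, m, straight up from its lowest rest. A spring pawl catches notches 0.018 m apart: notch 0 at 0, notch 1 at 0.018, .. 7 at 0.126. Starts on notch 0. Lifting takes about 10 N; each click comes about 1 mm above its notch; let go, it sinks to the last notch passed. It cannot be lowered past a notch
- height_mark (a point): red marker clip on the fixed 265 mm high scale post behind the left end of the lamp (150 mm to the left of the bar), clamped at a different height each time; 4 mm thick blade at its level; the point is its middle height; axes the station's, z up. Notch needed: 3 to 6
- lamp_pointer (a point): tip of the small black pointer (3 mm thick) on the lamp's rear edge, beside the scale post, 107.5 mm above the table with the lamp at notch 0, rising with the lamp; axes the station's, z up
- switch (a joint): red-knobbed toggle lever on its own black block beside the station, rad: 0 to 0.1 (start) is off, leaning 0.5 rad towards the robot; 1.0 is on, at its stop, leaning 0.5 rad away from the robot; stays where it is left, under 2 N at the knob to move it
- switch_tip (a point): centre of the lever's red ball knob, 26 mm across, 80 mm from the lever's pivot, which is 22 mm above the table. The hinge is along this point's own y axis (level); the knob swings away from the robot in the level direction 90 degrees clockwise (seen from above) of that y axis, within 0.2 rad of straight ahead
- ink_pad: black round ink pad 62 mm across, 14 mm high, with a whitish top, among the pieces; not part of the job; origin at the centre of its underside
- water_cup: clear cup 80 mm across, 100 mm high; not part of the job; origin at the centre of its underside
- paint_tube_a: lying white and orange paint tube 105 mm long along x, 16 mm high; not part of the job
- paint_tube_b: lying white and green paint tube 105 mm long along x, 16 mm high; not part of the job
- paint_brush: lying paint brush 180 mm long; not part of the job
- closed_fan: lying closed black fan 190 mm long, 17 mm high; not part of the job

How it is judged:
By the outcome, as a careful person would: the job done as asked, in the order asked, and still so for the second after the job is handed in, with the robot touching nothing.
Of round_a, round_b, square, hexagon, oblong only 3 to 5 are there at a start; the rules pass over those that are not, and their reading is None.
At some moment in a run one of round_a, round_b, square, hexagon, oblong may be knocked a few centimetres aside while the robot is not near it.
Once in a run the grip may slacken for a moment while it holds something.
It also fails if it takes over 210 s, if anything falls off the work surface, if the arm or the gripper's body presses on something with over 40 N, if the wrist force passes 120 N, or if a joint passes its speed limit or range.

## Robot

A 6-joint arm with a two-finger parallel gripper is mounted at the origin on the work surface. World frame = base frame: x ahead of the robot, y to its left, z up, the work surface at z = 0. Lengths are in mm, angles in rad, forces in N, time in s.
With the tool pointing down it reaches from about 300 to 875 mm from the base axis. Payload 4.2 kg.
Tool frame: the origin (TCP) lies on the centre line of the jaws, within the pads' length; the fingertips stand 17 mm ahead of it and the grasp point (between the pads) lies 2 mm behind it (finger_overhang is the z of the fingertips in the tool frame, in mm); z points along the fingers, y is the direction in which the jaws open and shut (so a half turn about z gives the same grasp; the last joint's range is limited). The gripper opens to 85 mm and grips with 20 to 120 N. Pads are 22 mm wide; open, the fingers measure 114 mm over their backs; the gripper's body (76 mm by 85 mm) begins 54 mm behind the grasp point. The pads swing forward as they close: fully open they stand 13 mm farther back than shut.
Start: joints at [1.166, 0.32, 1.565, -0, 1.257, -0.02], TCP at [215.842, 532.965, 248.338] pointing down, gripper open.
Joint ranges: [-3.11, 3.11], [-0.84, 2.01], [0.21, 2.61], [-1.34, 4.49], [0.05, 2.63], [-2.56, 2.56]. Speed limits (rad/s): [2.57, 2.57, 3.14, 3.14, 3.14, 3.14].

## Interface

Orientations are given as a rotation vector (axis times angle).
In Python, from rig import get_state, camera, hand_in, finger_overhang gives the robot as it stands.
- The arm moves only by the tool carry_out, never from a script. Its argument "rows" is one flat list of numbers, 5 for each row, row after row: the shift along the world's x, y, z in cm, then the turn about the world's z in rad, then the gripper's target within -1 to 1 (fully open at 1, half-way at 0, shut at -1). A call has 1 to 20 rows; each row is the pose to reach, as a shift and turn from the pose commanded when the call began; what a row does not reach only later rows make up. A row lasts 1/12 s, in which the tool goes at most 41.7 mm and 7.16 degrees, less where a joint would pass 70% of its speed; a pose out of reach is approached as far as the arm can. A call with a gripper value outside its range is refused whole. The fingers move at their own pace and stop on an object; the grip force is fixed at half the most. Time passes only in rows, so rows that repeat a pose let the fingers close. It gives the time, the measured TCP pose, the force and the opening at its end, in the units of the state.
- get_state(): the state, without advancing time (a new reading comes with each control period).
- camera(name): name is "side" or "top"; returns a dict with "img" (420x560x3 uint8, red, green, blue), "mtx" (3x3 intrinsics, pixels), "rvec" (rotation vector, rad) and "tvec" (3), from world to camera coordinates, as OpenCV has them. Camera axes: x right, y down, z forward; pixel columns grow to the right and rows downward; lengths in mm; the calibration is good to about 2 mm. A picture is of the moment at which its call begins. There is no depth.
- hand_in(): hands the job in, once; it reports no verdict.
The state is a dict: "time_s": time; "q": joint angles; "qd": joint speeds; "joint_efforts": joint torques, N m; "tool_pos": TCP position; "tool_rot": TCP orientation; "contact_force": force on the tool from outside, world axes, zero at the start; "ft_torque": the same for the moment, N m; "width": opening from 0.0 (shut) to 1.0 (fully open).
Only numpy, scipy, OpenCV 4.12 (cv2) and the standard library are available. Lean on these libraries where they do the work, as an engineer would, in place of code of your own. Each camera call takes 0.05 s, during which the arm holds its last target.

## Working session

There is one attempt and no reset: what is moved stays moved. The work goes in short steps, Python scripts to look and compute and a tool call to move; the robot and the scene stay as the last step left them, time stands still between calls to the robot, and variables do not carry over. Pictures are saved under pics/ and viewed, and the job is handed in when it is done.

Besides the shell and the picture viewer there is one more tool, called as name(argument=value, ...) on one line, values as JSON. carry_out: Moves the arm, as the interface text tells. Its arguments: {"type":"object","properties":{"rows":{"type":"array"}},"required":["rows"]}

```bash
mkdir -p pics; ls
python3 - <<'E'
from rig import *
import cv2,json
s=get_state();print(s)
for n in("top","side"):
    c=camera(n);cv2.imwrite(f"pics/{n}0.png",c["img"][:,:,::-1]);print(n,c["mtx"],c["rvec"],c["tvec"])
print(finger_overhang)
E
```

```text
pics
{'time_s': 0.0, 'q': array([ 1.16600796e+00,  3.20286685e-01,  1.56570182e+00, -4.48033123e-06,
        1.25738323e+00, -1.99899157e-02]), 'qd': array([ 2.19114943e-04,  2.98574874e-04, -1.24336297e-03, -4.11624668e-05,
        1.29045710e-03,  1.45085145e-03]), 'joint_efforts': array([ 4.15646928e-04, -4.15521777e+01, -2.34160191e+01,  2.11590242e-05,
        8.20238813e-03,  3.62664736e-06]), 'tool_pos': array([215.65530693, 532.53705706, 247.47637474]), 'tool_rot': array([-6.00644482e-01, -3.08326014e+00,  2.73286462e-03]), 'contact_force': array([-0.29217209,  0.54983937, -0.09629969]), 'ft_torque': array([ 0.02986095,  0.01747202, -0.01088454]), 'width': 1.0024123849115416}
top [[426.49991162   0.         288.38187276]
 [  0.         426.49991162 206.543162  ]
 [  0.           0.           1.        ]] [ 2.14244765 -2.09666064  0.18592734] [  -6.66834625  546.31210209 1091.24609635]
side [[438.51473774   0.         278.10005905]
 [  0.         438.51473774 209.70166697]
 [  0.           0.           1.        ]] [ 2.06532354 -0.31411111  0.17706258] [-480.96957161  193.67534105 1315.20194095]
17.0
```

View pics/top0.png

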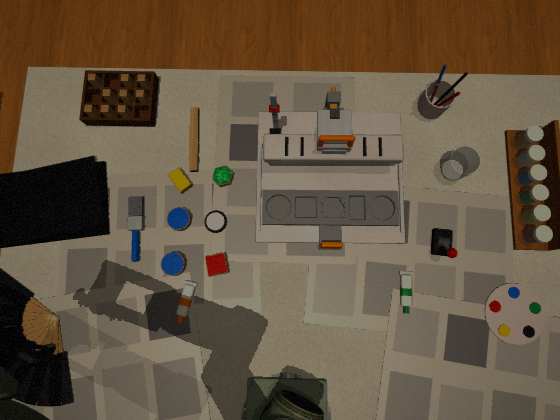

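View pics/side0.png

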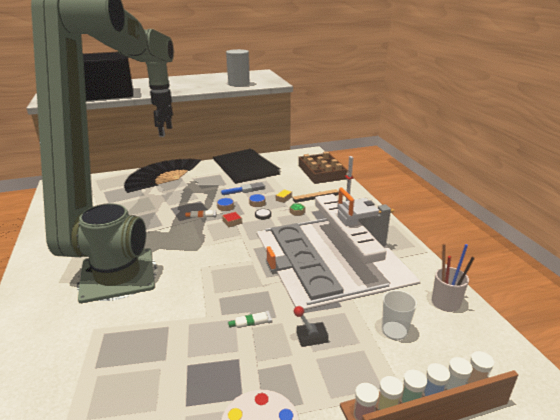

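```bash
cat > h.py <<'E'
from rig import *
import cv2,numpy as np
def cam(n,save=None):
    c=camera(n)
    if save: cv2.imwrite("pics/"+save,c["img"][:,:,::-1])
    c["R"]=cv2.Rodrigues(np.array(c["rvec"]))[0];c["t"]=np.array(c["tvec"]).ravel();c["K"]=np.array(c["mtx"])
    c["C"]=-c["R"].T@c["t"];c["hsv"]=cv2.cvtColor(c["img"],cv2.COLOR_RGB2HSV);return c
def proj(c,p): 
    q=c["K"]@(c["R"]@np.array(p,float)+c["t"]);return q[:2]/q[2]
def ray(c,uv):
    d=c["R"].T@np.linalg.solve(c["K"],np.array([uv[0],uv[1],1.]));return d/np.linalg.norm(d)
def onz(c,uv,z):
    d=ray(c,uv);return c["C"]+d*(z-c["C"][2])/d[2]
def tri(c1,u1,c2,u2):
    d1,d2=ray(c1,u1),ray(c2,u2)
    s=np.linalg.lstsq(np.stack([d1,-d2],1),c2["C"]-c1["C"],rcond=None)[0]
    a,b=c1["C"]+s[0]*d1,c2["C"]+s[1]*d2
    return (a+b)/2,np.linalg.norm(a-b)
RNG={"blue":[(100,120,60),(125,255,255)],"red":[(0,150,60),(5,255,255)],"green":[(50,120,40),(85,255,255)],"yellow":[(20,140,80),(35,255,255)],"orange":[(8,170,80),(19,255,255)]}
def blobs(c,col,minA=30):
    m=cv2.inRange(c["hsv"],*map(np.array,RNG[col]))
    if col=="red": m|=cv2.inRange(c["hsv"],np.array((174,150,60)),np.array((180,255,255)))
    n,l,st,ce=cv2.connectedComponentsWithStats(m)
    return [(ce[i],st[i],l==i) for i in range(1,n) if st[i][4]>=minA]
def zoom(c,box,f,name):
    x0,y0,x1,y1=box;cv2.imwrite("pics/"+name,cv2.resize(c["img"][y0:y1,x0:x1,::-1],None,fx=f,fy=f,interpolation=cv2.INTER_CUBIC))
def pieces(c):
    for col in("blue","red","green","yellow","orange"):
        for ce,st,m in blobs(c,col):
            if c["hsv"] is None: pass
            cnt=max(cv2.findContours(m.astype(np.uint8),cv2.RETR_EXTERNAL,cv2.CHAIN_APPROX_NONE)[0],key=len)[:,0,:].astype(float)
            w=np.array([onz(c,p,24)[:2] for p in cnt],np.float32)
            r=cv2.minAreaRect(w);ys,xs=np.nonzero(m)
            mean=np.mean([onz(c,p,24)[:2] for p in zip(xs,ys)],0)
            print(col,ce.round(1),st[4],"w",mean.round(1),"rect",np.round(r[0],1),np.round(r[1],1),round(r[2],1))
E
python3 - <<'E'
from h import *
c=cam("top");print(c["C"],proj(c,get_state()["tool_pos"]))
pieces(c)
zoom(c,(150,140,250,290),4,"z1.png");zoom(c,(245,80,465,290),3,"z2.png")
s=cam("side");zoom(s,(170,140,330,250),4.5,"z3.png");zoom(s,(255,150,415,350),3,"z4.png")
E
```

```text
[ 336.16421409   -8.82065116 1173.13052974] [ 32.48796134 339.07754722]
blue [177.9 218. ] 358 w [513.2 306.8] rect [513.3 306.5] [55.9 57. ] 47.8
blue [134.6 245.1] 196 w [436.8 418.7] rect [436.2 417.7] [84.4 16.3] 5.2
blue [172.1 263.4] 380 w [389.9 313.6] rect [389.7 312.8] [55.9 57. ] 1.3
blue [513.5 292.1] 97 w [ 334.8 -591.7] rect [ 334.3 -591.1] [26.3 27. ] 43.8
red [274.  108.7] 52 w [835.7  53. ] rect [837.8  53.1] [18.3 28.8] 1.1
red [451.8 252.6] 75 w [ 435.  -434.9] rect [ 435.2 -435.5] [21.3 24.6] 87.3
red [215.9 264. ] 349 w [390.9 196. ] rect [391.2 195.8] [49.8 50. ] 12.6
red [494.9 306.1] 104 w [ 297.7 -540.6] rect [ 297.9 -540.7] [25.5 27. ] 1.3
green [221.9 174.8] 257 w [637.3 192.4] rect [637.6 192.4] [47.7 52.4] 15.7
green [406.  291.8] 75 w [ 329.2 -309.7] rect [ 329.4 -308.4] [28.9 18.3] 88.3
green [534.8 307.9] 97 w [ 295.5 -644.2] rect [ 295.2 -644.4] [25.4 26.5] 1.3
green [405.9 309.4] 31 w [ 284.  -308.2] rect [ 284.7 -308.4] [10.4 15.3] 88.4
yellow [179. 179.] 280 w [623.  311.5] rect [623.1 311.5] [60.8 36.4] 39.0
yellow [503.8 330.3] 112 w [ 237.  -559.7] rect [ 236.5 -559.1] [27.5 28.9] 1.3
orange [271.5  38.6] 41390 w [1057.1   67.5] rect [913.4  47.1] [ 541.7 1686.2] 0.9
orange [557.6 139. ] 126 w [ 760.4 -746.4] rect [ 746.2 -746.8] [  9.7 141. ] 89.5
orange [516.9 197. ] 762 w [ 592.7 -619.9] rect [ 617.2 -638.1] [335.7  73.7] 2.0
orange [336.6 137.5] 209 w [ 752.4 -126.2] rect [ 752.5 -126. ] [14.8 98.9] 1.1
orange [331.9 244. ] 104 w [ 451.1 -114.1] rect [ 451.1 -114.3] [10.8 54. ] 1.2
orange [184.3 301.6] 70 w [290.7 274.1] rect [290.8 274.4] [25.3 18.6] 77.7
```

View pics/z1.png

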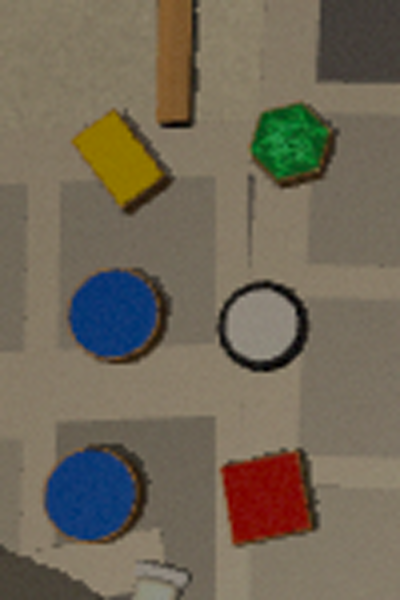

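View pics/z2.png

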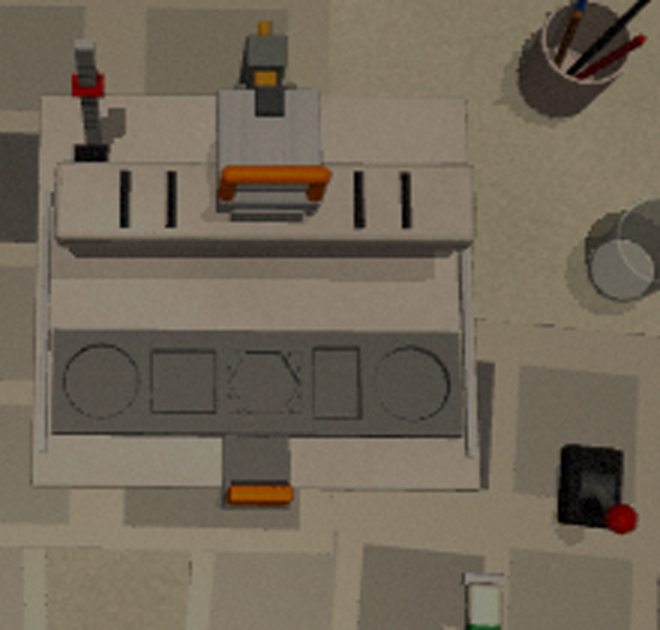

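View pics/z4.png

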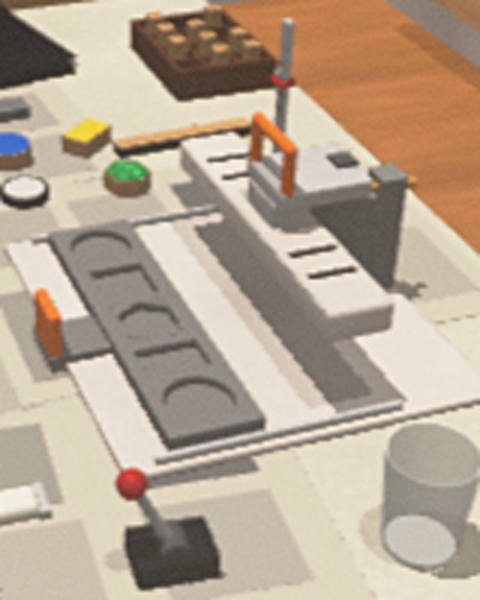

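Run:
```python
from h import *
c=cam("top");s=cam("side")
def show(col,box,cc,minA=8):
    return [(b[0].round(1),b[1]) for b in blobs(cc,col,minA) if box[0]<b[0][0]<box[2] and box[1]<b[0][1]<box[3]]
print("side red",show("red",(255,150,415,350),s)); print("top red",show("red",(255,80,465,290),c))
print("side orange",show("orange",(255,150,415,350),s,15)); 
# tray grey contour
g=cv2.cvtColor(c["img"],cv2.COLOR_RGB2GRAY)
print(g[215,262:270],g[180:195,300],g[218:232,300])
m=((g<105)).astype(np.uint8);m[:188]=0;m[236:]=0;m[:,:255]=0;m[:,405:]=0
n,l,st,ce=cv2.connectedComponentsWithStats(m)
i=1+np.argmax(st[1:,4]);print(st[i])
mm=(l==i).astype(np.uint8);mm[227:,310:345]=0
mm=cv2.morphologyEx(mm,cv2.MORPH_OPEN,np.ones((5,5)))
cnt=max(cv2.findContours(mm,0,1)[0],key=len)[:,0,:].astype(float)
w=np.array([onz(c,p,27)[:2] for p in cnt],np.float32);print("tray",cv2.minAreaRect(w))
z=cv2.resize(c["img"][85:150,255:310],None,fx=10,fy=10,interpolation=cv2.INTER_CUBIC)
cv2.imwrite("pics/p1.png",z[:600,:,::-1])
zoom(s,(330,150,390,210),10,"p2.png")
for col,u in(("tab",blobs(c,"orange")),):
    for ce,st,m in u:
        if 300<ce[0]<350 and 120<ce[1]<260:
            ys,xs=np.nonzero(m)
            for z in(66,222):
                w=np.array([onz(c,p,z)[:2] for p in zip(xs,ys)],np.float32);print(z,cv2.minAreaRect(w),w.mean(0))
```

```text
side red [(array([347.6, 176.8]), array([345, 175,   8,   4,  14], dtype=int32)), (array([298.1, 310.2]), array([294, 307,   9,   8,  54], dtype=int32))]
top red [(array([274.1, 108.6]), array([269, 105,  11,   7,  53], dtype=int32)), (array([451.9, 252.6]), array([448, 248,   9,  10,  75], dtype=int32))]
side orange [(array([347.2, 198.2]), array([340, 188,  13,  27,  84], dtype=int32)), (array([270. , 251.7]), array([267, 247,   8,  10,  42], dtype=int32))]
[89 80 80 84 82 83 76 65] [133 131 131 130 134 130 134 136 131 132  80  79  78  78  79] [ 83  79  80  79  84  83  52  91 136 138 136 137 135 136]
[ 260  188  141   48 5193]
tray ((549.4923706054688, -108.97479248046875), (99.96435546875, 379.72186279296875), 1.173932433128357)
66 ((737.3107299804688, -121.67417907714844), (14.280613899230957, 95.23226928710938), 1.1144055128097534) [ 737.19446 -121.68981]
222 ((680.7870483398438, -105.77261352539062), (12.268362998962402, 81.81352996826172), 1.11388099193573) [ 680.68756 -105.78598]
66 ((445.6212158203125, -110.5059814453125), (12.989866256713867, 52.010826110839844), 1.2331081628799438) [ 446.78265 -110.01905]
222 ((430.1982116699219, -96.17803192138672), (11.15952205657959, 44.68224334716797), 1.2331609725952148) [431.196  -95.7597]
```

View pics/p1.png

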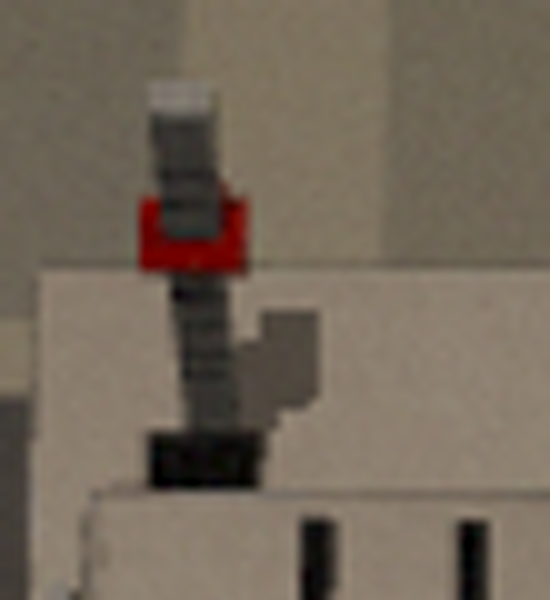

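View pics/p2.png

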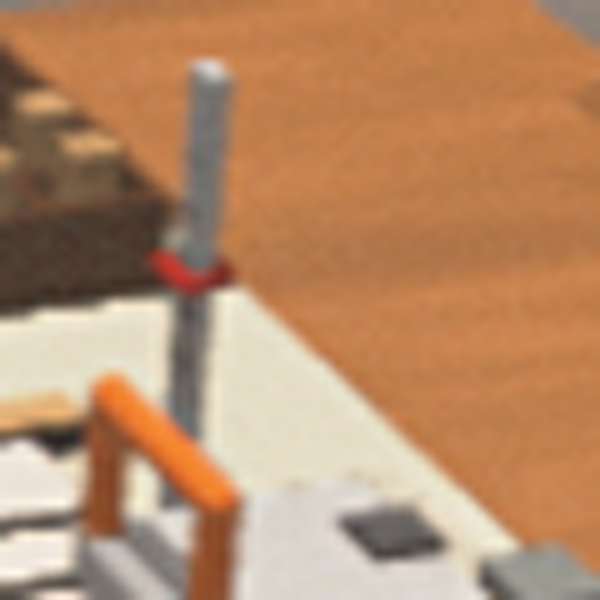

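Run:
```python
from h import *
c=cam("top");s=cam("side")
P,e=tri(c,(272.5,94.2),s,(350.6,156.6));print("posttop",P,e)
for zt in(265,): print(onz(c,(272.5,94.2),zt),onz(s,(350.6,156.6),zt))
P=onz(c,(272.5,94.2),265);P2=onz(s,(350.6,156.6),265)
for z in range(150,230,6): print(z,proj(s,[P[0],P[1],z]).round(1),proj(s,[P2[0],P2[1],z]).round(1),proj(c,[P[0],P[1],z]).round(1),np.round((z-107.5)/18,2))
print("mark tri",tri(c,(274.1,108.0),s,(348.8,176.8)))
print("ball",tri(c,(451.8,252.6),s,(298.1,310.2)))
print("bar side",[onz(s,p,222) for p in((341,188.5),(353.5,199.5))])
```

```text
posttop [764.64772916  44.74849267 265.2817575 ] 2.215039331231837
[765.96227715  44.49698952 265.        ] [763.49680298  44.69243292 265.        ]
150 [348.7 188.4] [348.  188.5] [274.5 114.2] 2.36
156 [348.8 186.8] [348.1 186.9] [274.4 113.3] 2.69
162 [348.9 185.2] [348.2 185.2] [274.3 112.3] 3.03
168 [349.1 183.6] [348.4 183.6] [274.2 111.4] 3.36
174 [349.2 181.9] [348.5 182. ] [274.1 110.4] 3.69
180 [349.3 180.3] [348.6 180.4] [274.  109.4] 4.03
186 [349.5 178.7] [348.8 178.7] [273.9 108.4] 4.36
192 [349.6 177. ] [348.9 177.1] [273.8 107.4] 4.69
198 [349.8 175.4] [349.  175.5] [273.7 106.4] 5.03
204 [349.9 173.7] [349.2 173.8] [273.6 105.4] 5.36
210 [350.  172.1] [349.3 172.1] [273.5 104.3] 5.69
216 [350.2 170.4] [349.5 170.5] [273.4 103.3] 6.03
222 [350.3 168.7] [349.6 168.8] [273.3 102.2] 6.36
228 [350.4 167.1] [349.7 167.1] [273.2 101.1] 6.69
mark tri (array([763.11133801,  43.84519836, 193.76678637]), np.float64(1.080894262475375))
ball (array([ 428.1189718 , -408.12321245,   95.9439322 ]), np.float64(1.3521123563793433))
bar side [array([677.20617267, -78.73640337, 222.        ]), array([ 682.23588463, -153.72231237,  222.        ])]
```

Run:
```python
from h import *
ims=[]
for i in range(4): ims.append(camera("top")["img"].astype(float))
c=cam("top");im=np.mean(ims+[c["img"]],0);cv2.imwrite("avg.png",im)
g=im.mean(2)
z=np.clip((g[185:240,255:410]-40)*3,0,255).astype(np.uint8)
cv2.imwrite("pics/p3.png",cv2.resize(z,None,fx=5,fy=5,interpolation=cv2.INTER_CUBIC))
```

```text
[ WARN:0@8.346] global loadsave.cpp:1063 imwrite_ Unsupported depth image for selected encoder is fallbacked to CV_8U.
```

View pics/p3.png

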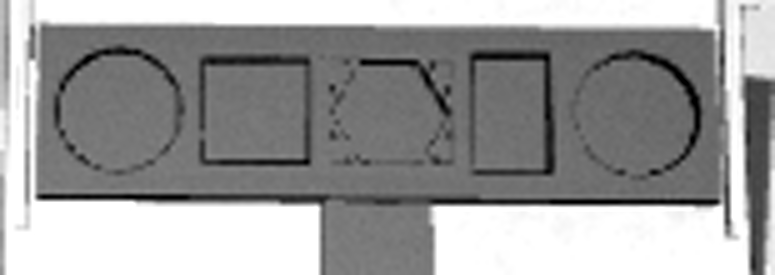

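Run:
```python
from h import *
c=cam("top")
f=lambda x,y:onz(c,((x+.5)/5-.5+255,(y+.5)/5-.5+185),27)[:2]
L,R=f(119,110.5),f(637,114.5);d=L-R
print(L,R,np.hypot(*d),(L+R)/2,"yaw",np.arctan2(-d[0],d[1]))
q=[f(38,24),f(718,31),f(719,201),f(38,196)];print(q,np.mean(q,0))
for a in [f(54,110),f(184,110),f(119,46),f(119,175)]:print(a)
print("square",(f(201,110)+f(311,110))/2,(f(255,57)+f(255,164))/2)
print("obl",(f(470,112)+f(553,112))/2,(f(512,51)+f(512,175))/2)
print("hex",(f(331,110)+f(454,110))/2,(f(395,60)+f(395,163))/2)
```

```text
[549.76901103  32.70970846] [ 553.43615393 -249.97792288] 282.7114161979637 [ 551.60258248 -108.63410721] yaw 0.012971693174143263
[array([597.33540875,  78.65812278]), array([ 601.048823  , -295.23389762]), array([ 506.71102646, -293.41990437]), array([501.63682471,  75.43338005])] [ 551.68302073 -108.64057479]
[549.30653679  68.27745531]
[550.78734149  -2.82501864]
[585.84918722  33.6725781 ]
[514.09575066  31.75769816]
square [551.60669302 -42.16708762] [551.45727514 -41.62929161]
obl [ 553.39965942 -181.6150997 ] [ 553.03728636 -181.88870385]
hex [ 553.15899731 -116.70269351] [ 552.48325011 -118.07721525]
```

Run:
```python
from h import *
c=cam("top")
for col,n in(("green",6),("red",4),("yellow",2),("blue",1)):
  for ce,st,m in blobs(c,col,200):
    ys,xs=np.nonzero(m);w=np.array([onz(c,p,24)[:2] for p in zip(xs,ys)]);w0=w.mean(0)
    cnt=max(cv2.findContours(m.astype(np.uint8),0,1)[0],key=len)[:,0,:]
    h=np.array([onz(c,p,24)[:2] for p in cnt.astype(float)])-w0
    th=np.unwrap(np.arctan2(h[:,1],h[:,0]));r=np.hypot(*h.T);ds=np.abs(np.gradient(th))
    ph=np.angle(np.sum(r*ds*np.exp(1j*n*th)))/n
    print(col,w0.round(1),"corner heading deg",np.degrees(ph).round(1),"flat",(np.degrees(ph)+180/n).round(1),"mod",360/n, r.mean().round(1))
for p in((188,283),(181,285),(194,285),(193,170),(142,195)):print(p,onz(c,p,10).round(0))
```

```text
green [637.3 192.4] corner heading deg -13.7 flat 16.3 mod 60.0 24.3
red [391.1 196.1] corner heading deg -32.6 flat 12.4 mod 90.0 27.2
yellow [623.  311.6] corner heading deg 39.5 flat 129.5 mod 180.0 26.5
blue [513.2 306.7] corner heading deg 17.4 flat 197.4 mod 360.0 28.1
blue [389.9 313.6] corner heading deg 10.7 flat 190.7 mod 360.0 28.2
(188, 283) [339. 271.  10.]
(181, 285) [333. 289.  10.]
(194, 285) [334. 254.  10.]
(193, 170) [653. 277.  10.]
(142, 195) [578. 416.  10.]
```

carry_out(rows=[29.7,-22.6,-12.8,-1.186,0.8,29.7,-22.6,-12.8,-1.186,0.8,29.7,-22.6,-12.8,-1.186,0.8,29.7,-22.6,-12.8,-1.186,0.8,29.7,-22.6,-12.8,-1.186,0.8,29.7,-22.6,-12.8,-1.186,0.8,29.7,-22.6,-12.8,-1.186,0.8,29.7,-22.6,-12.8,-1.186,0.8,29.7,-22.6,-12.8,-1.186,0.8,29.7,-22.6,-12.8,-1.186,0.8,29.7,-22.6,-12.8,-1.186,0.8,29.7,-22.6,-12.8,-1.186,0.8,29.7,-22.6,-12.8,-1.186,0.8])

```text
time_s: 1.83
tool_pos: [512.4, 307.5, 120.6]
tool_rot: [-2.22, -2.222, -0.0]
contact_force: [-0.8, -0.3, 1.1]
width: 0.899
```

carry_out(rows=[0,0,-3.5,0,0.8,0,0,-7,0,0.8,0,0,-9.0,0,0.8,0,0,-9.8,0,0.8,0,0,-9.8,0,0.8,0,0,-9.8,0,-1,0,0,-9.8,0,-1,0,0,-9.8,0,-1,0,0,-9.8,0,-1,0,0,-9.8,0,-1])

```text
time_s: 2.67
tool_pos: [514.0, 308.0, 24.5]
tool_rot: [2.221, 2.221, 0.007]
contact_force: [-0.8, 0.9, 6.5]
width: 0.72
```

Run:
```python
from h import *
s=cam("side");u=proj(s,[513,307,20]).astype(int);print(u,get_state()["width"])
zoom(s,(u[0]-50,u[1]-60,u[0]+50,u[1]+25),7,"g1.png")
```

```text
[257 198] 0.7227880856389814
```

View pics/g1.png

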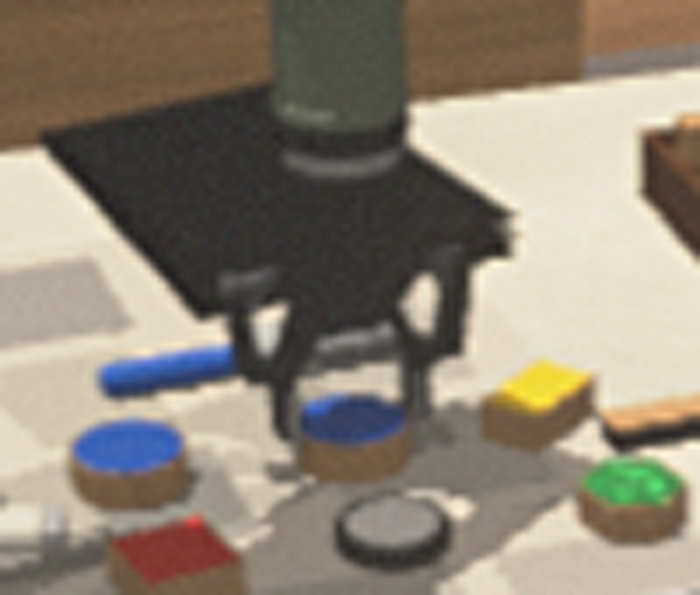

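carry_out(rows=[0,0,0,0,-1,0,0,0,0,-1])

```text
time_s: 2.88
tool_pos: [514.0, 308.0, 24.5]
tool_rot: [2.221, 2.221, 0.007]
contact_force: [-1.8, 1.1, 7.4]
width: 0.715
```

carry_out(rows=[0,0,0,0,0.8,0,0,0,0,0.8,0,0,0,0,0.8,0,0,0,1.571,0.8,0,0,0,1.571,0.8,0,0,0,1.571,0.8,0,0,0,1.571,0.8,0,0,0,1.571,0.8,0,0,0,1.571,0.8,0,0,0,1.571,0.8,0,0,0,1.571,0.8,0,0,0,1.571,0.8,0,0,0,1.571,0.8,0,0,0,1.571,0.8,0,0,0,1.571,0.8,0,0,0,1.571,0.8,0,0,0,1.571,0.8,0,0,0,1.571,-1,0,0,0,1.571,-1,0,0,0,1.571,-1])

```text
time_s: 4.55
tool_pos: [513.2, 307.1, 22.9]
tool_rot: [0.002, 3.141, 0.001]
contact_force: [-1.1, -0.8, 4.7]
width: 0.722
```

carry_out(rows=[0,0,0,0,-1,0,0,0,0,-1,0,0,0,0,-1])

```text
time_s: 4.8
tool_pos: [513.2, 307.1, 22.9]
tool_rot: [0.001, 3.141, 0.001]
contact_force: [-1.5, 0.1, 4.6]
width: 0.717
```

carry_out(rows=[0,0,2,0,-1,0,0,5,0,-1,0,0,7,0,-1,0,-4,7,-0.12,-1,1,-8,7,-0.24,-1,2,-12,7,-0.36,-1,3,-16,7,-0.48,-1,3.7,-20,7,-0.6,-1,3.7,-24,7,-0.72,-1,3.7,-27.5,7,-0.84,-1,3.7,-27.5,7,-1.557,-1,3.7,-27.5,7,-1.557,-1,3.7,-27.5,7,-1.557,-1,3.7,-27.5,7,-1.557,-1,3.7,-27.5,7,-1.557,-1,3.7,-27.5,7,-1.557,-1,3.7,-27.5,5,-1.557,-1,3.7,-27.5,3.5,-1.557,-1,3.7,-27.5,3.5,-1.557,-1,3.7,-27.5,3.5,-1.557,-1])

```text
time_s: 6.47
tool_pos: [549.0, 31.9, 56.4]
tool_rot: [-2.205, -2.235, 0.003]
contact_force: [-0.0, 0.5, -0.7]
width: 0.721
```

Run:
```python
from h import *
s=cam("side");c=cam("top");u=proj(s,[550,32,50]).astype(int);print(u,get_state()["width"])
zoom(s,(u[0]-40,u[1]-40,u[0]+60,u[1]+45),7,"g2.png");zoom(c,(230,150,350,240),6,"g3.png")
```

```text
[288 225] 0.7214548252077477
```

View pics/g2.png

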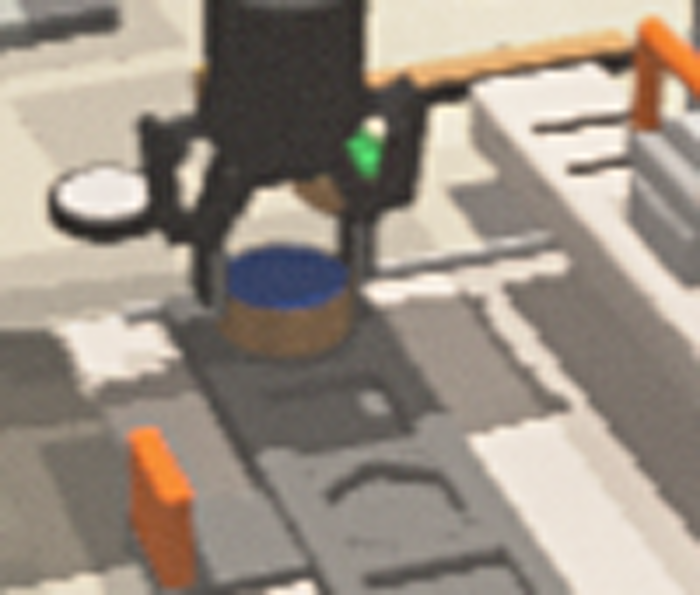

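View pics/g3.png

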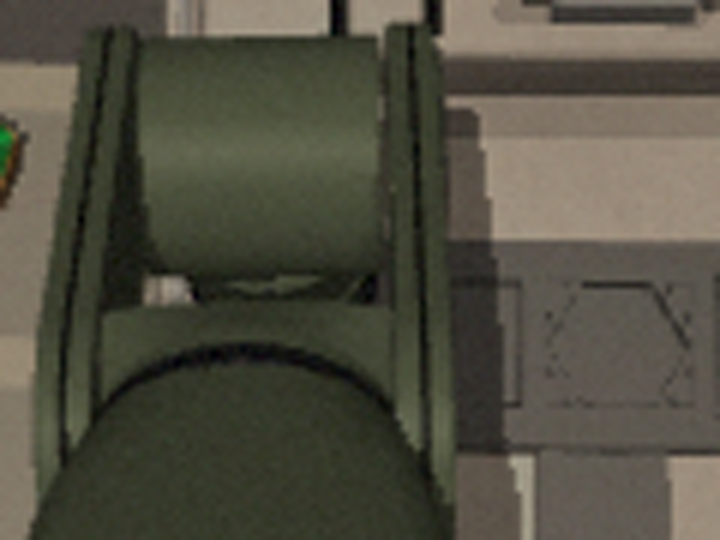

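carry_out(rows=[0.1,0,-0.5,0,-1,0.1,0,-1,0,-1,0.1,0,-1.3,0,-1,0.1,0,-1.6,0,-1,0.1,0,-1.7,0,-1,0.1,0,-1.7,0,-1,0.1,0,-1.7,0,-1])

```text
time_s: 7.15
tool_pos: [552.2, 33.5, 41.0]
tool_rot: [2.206, 2.235, 0.007]
contact_force: [0.9, 6.5, 1.0]
width: 0.723
```

carry_out(rows=[0.1,0,0,0,-0.2,0.1,0,0,0,0.8,0.1,0,0,0,0.8,0.1,0,2,0,0.8,0.1,0,6,0,0.8,0,0,10,0,0.8,-3,6,12,0,0.8,-5,10,12,0,0.8,-7,14,12,0,0.8,-9,17,12,0,0.8,-9,18,12,0,0.8])

```text
time_s: 8.07
tool_pos: [458.9, 212.9, 160.6]
tool_rot: [2.206, 2.236, -0.001]
contact_force: [0.5, -0.6, -0.4]
width: 0.903
```

Run:
```python
from h import *
s=cam("side");c=cam("top")
zoom(s,(240,200,370,300),6,"g4.png");zoom(c,(150,140,410,290),3,"g5.png");pieces(c)
```

```text
blue [278.6 204.9] 364 w [555.5  32.3] rect [555.2  32.7] [55.9 57.7] 1.2
blue [169.2 255.3] 46 w [411.3 322.9] rect [412.2 323.3] [10.1 37.7] 23.3
blue [513.6 292.1] 95 w [ 334.6 -591.9] rect [ 335.  -592.7] [25.8 26.9] 1.3
red [274.1 108.7] 54 w [835.7  52.7] rect [836.3  53.1] [21.3 28.9] 1.1
red [451.6 252.6] 80 w [ 435.  -434.5] rect [ 435.2 -434.2] [24.  24.6] 1.2
red [219.2 263.1] 227 w [393.4 187.3] rect [393.2 187.4] [50.7 32.4] 15.4
red [494.9 306.1] 104 w [ 297.7 -540.6] rect [ 297.9 -540.7] [25.5 27. ] 1.3
green [221.9 174.8] 257 w [637.3 192.4] rect [637.6 192.4] [47.7 52.4] 15.7
green [405.9 291.8] 76 w [ 329.3 -309.5] rect [ 329.4 -308.4] [28.9 18.3] 88.3
green [534.8 307.8] 98 w [ 295.6 -644.3] rect [ 295.2 -644.5] [25.4 26.8] 1.3
green [405.7 309.4] 34 w [ 284.1 -307.7] rect [ 284.8 -307.1] [13.  15.4] 88.3
yellow [177.4 174.7] 131 w [635.3 316.6] rect [623.6 311.9] [59.4 36.4] 39.0
yellow [503.8 330.3] 112 w [ 237.  -559.7] rect [ 236.5 -559.1] [27.5 28.9] 1.3
orange [271.6  38.6] 41435 w [1057.3   67.1] rect [913.4  47.1] [ 541.7 1686.2] 0.9
orange [557.5 139.9] 134 w [ 757.8 -746.1] rect [ 743.3 -746.1] [ 10.1 146.9] 88.8
orange [517.7 197.7] 1024 w [ 590.6 -622. ] rect [ 617.  -644.9] [335.7  85. ] 1.2
orange [336.2 137.6] 211 w [ 752.3 -125.2] rect [ 752.4 -124.4] [ 17.5 102. ] 2.8
orange [539.2 223.4] 34 w [ 519.2 -674.6] rect [ 518.3 -675.3] [ 9.3 33.4] 10.6
orange [331.2 243.4] 124 w [ 452.6 -112.1] rect [ 451.1 -113. ] [16.2 56.8] 1.2
```

View pics/g4.png

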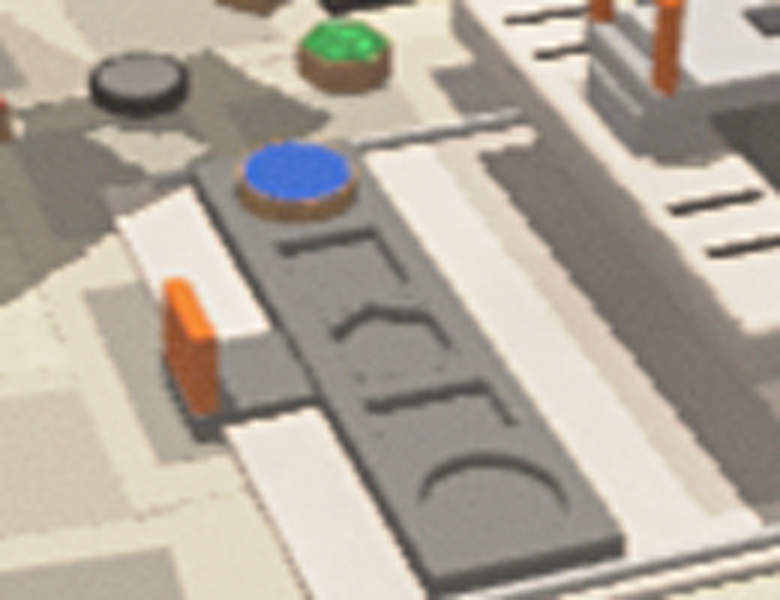

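View pics/g5.png

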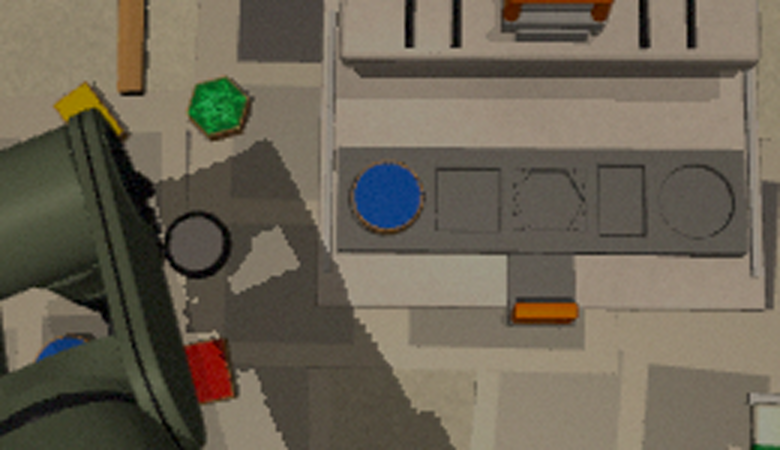

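carry_out(rows=[-3.5,-1,-5,0.12,0.8,-6.9,-1.5,-8,0.24,0.8,-6.9,-1.5,-9,1.773,0.8,-6.9,-1.5,-9,1.773,0.8,-6.9,-1.5,-9,1.773,0.8,-6.9,-1.5,-9,1.773,0.8,-6.9,-1.5,-9,1.773,0.8,-6.9,-1.5,-9,1.773,0.8,-6.9,-1.5,-9,1.773,0.8,-6.9,-1.5,-9,1.773,0.8,-6.9,-1.5,-9,1.773,0.8,-6.9,-1.5,-9,1.773,0.8,-6.9,-1.5,-9,1.773,0.8,-6.9,-1.5,-9,1.773,0.8,-6.9,-1.5,-9,1.773,0.8,-6.9,-1.5,-9,1.773,0.8,-6.9,-1.5,-9,1.773,0.8,-6.9,-1.5,-9,1.773,0.8])

```text
time_s: 9.67
tool_pos: [392.1, 196.5, 70.3]
tool_rot: [-0.337, 3.123, -0.0]
contact_force: [-0.0, -0.9, -0.7]
width: 0.898
```

carry_out(rows=[0,0,-3,0,0.8,0,0,-4.2,0,0.8,0,0,-4.6,0,0.8,0,0,-4.6,0,0.8,0,0,-4.6,0,-1,0,0,-4.6,0,-1,0,0,-4.6,0,-1,0,0,-4.6,0,-1,0,0,-4.6,0,-1,0,0,-4.6,0,-1,0,0,-4.6,0,-1])

```text
time_s: 10.58
tool_pos: [392.7, 197.3, 25.5]
tool_rot: [-0.339, 3.121, 0.001]
contact_force: [-0.7, -0.5, 6.4]
width: 0.617
```

carry_out(rows=[0,0,0,0,0.8,0,0,0,0,0.8,0,0,0,0,0.8,0,0,0,-1.571,0.8,0,0,0,-1.571,0.8,0,0,0,-1.571,0.8,0,0,0,-1.571,0.8,0,0,0,-1.571,0.8,0,0,0,-1.571,0.8,0,0,0,-1.571,0.8,0,0,0,-1.571,0.8,0,0,0,-1.571,0.8,0,0,0,-1.571,0.8,0,0,0,-1.571,0.8,0,0,0,-1.571,0.8,0,0,0,-1.571,0.8,0,0,0,-1.571,0.8,0,0,0,-1.571,0.8,0,0,0,-1.571,-1,0,0,0,-1.571,-1])

```text
time_s: 12.25
tool_pos: [391.7, 196.9, 24.3]
tool_rot: [-1.968, -2.449, 0.0]
contact_force: [-5.3, -1.3, 3.5]
width: 0.637
```

carry_out(rows=[0,0,0,0,-1,0,0,0,0,-1,0,0,0,0,-1,0,0,0,0,-1,0,0,0,0,-1])

```text
time_s: 12.67
tool_pos: [392.0, 197.1, 24.7]
tool_rot: [1.968, 2.448, 0.001]
contact_force: [-0.5, 0.1, 5.1]
width: 0.614
```

carry_out(rows=[0,0,2,0,-1,0,0,5,0,-1,1,-2,7.5,-0.05,-1,3,-5,7.5,-0.1,-1,5,-8,7.5,-0.202,-1,7.5,-11,7.5,-0.202,-1,10,-14,7.5,-0.202,-1,12.5,-17.5,7.5,-0.202,-1,14.5,-20.5,7.5,-0.202,-1,16,-23.9,7.5,-0.202,-1,16,-23.9,6,-0.202,-1,16,-23.9,4,-0.202,-1,16,-23.9,3.5,-0.202,-1,16,-23.9,3.5,-0.202,-1,16,-23.9,3.5,-0.202,-1,16,-23.9,3.5,-0.202,-1])

```text
time_s: 14.0
tool_pos: [552.3, -41.6, 60.1]
tool_rot: [2.204, 2.237, 0.002]
contact_force: [1.1, -0.3, -0.4]
width: 0.618
```

Run:
```python
from h import *
s=cam("side");c=cam("top")
zoom(s,(240,180,370,280),6,"g6.png");print(get_state()["width"])
```

```text
0.6119988804767559
```

View pics/g6.png

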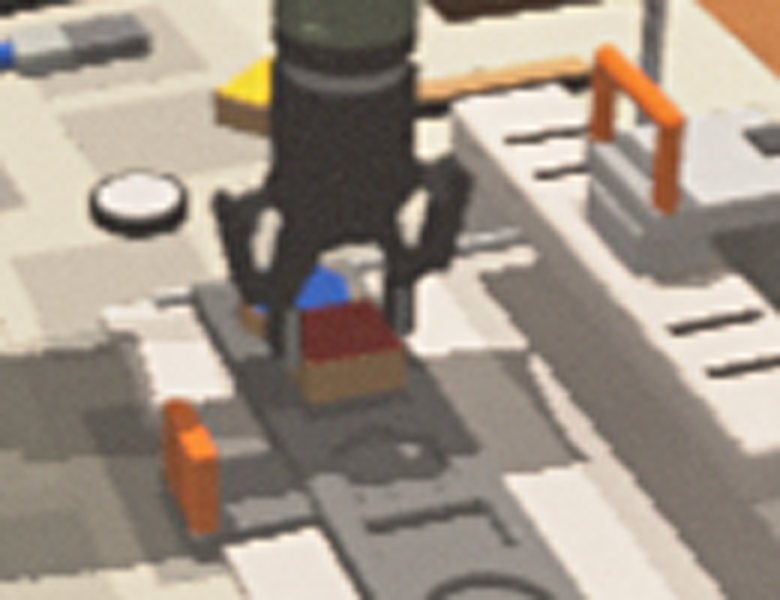

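carry_out(rows=[0,0,-0.5,0,-1,0,0,-1,0,-1,0,0,-1.3,0,-1,0,0,-1.6,0,-1,0,0,-1.8,0,-1,0,0,-1.9,0,-1,0,0,-1.9,0,-1,0,0,-1.9,0,-1])

```text
time_s: 14.77
tool_pos: [552.7, -41.9, 41.7]
tool_rot: [2.205, 2.236, 0.002]
contact_force: [-0.5, 1.3, 9.0]
width: 0.613
```

carry_out(rows=[0,0,0,0,-0.2,0,0,0,0,0.8,0,0,0,0,0.8,0,0,2,0,0.8,0,0,6,0,0.8,0,0,10,0,0.8,0,0,12,0,0.8,0,0,12,0,0.8,0,0,12,0,0.8])

```text
time_s: 15.52
tool_pos: [552.3, -42.1, 161.3]
tool_rot: [2.205, 2.236, 0.002]
contact_force: [0.3, 0.2, -0.5]
width: 0.896
```

Run:
```python
from h import *
s=cam("side");c=cam("top")
zoom(s,(240,180,370,280),6,"g7.png");zoom(c,(150,140,410,290),3,"g8.png");pieces(c)
```

```text
blue [269.8 202.9] 31 w [560.5  56.7] rect [560.8  57.5] [ 8.1 34. ] 82.4
blue [286.9 201.8] 32 w [564.4   9.7] rect [566.8   9.6] [22.4 11. ] 1.3
blue [134.8 244.8] 209 w [437.5 418.3] rect [436.2 417.6] [84.6 16.3] 5.2
blue [172.1 263.3] 378 w [390.  313.7] rect [389.7 312.8] [55.9 57. ] 1.3
blue [513.5 292.1] 96 w [ 334.8 -591.9] rect [ 335.  -592.7] [25.8 26.9] 1.3
red [274.2 108.7] 54 w [835.8  52.6] rect [837.8  53.1] [18.3 28.9] 1.1
red [451.7 252.6] 78 w [ 435.  -434.8] rect [ 435.2 -434.3] [24.  24.4] 1.2
red [494.9 306.1] 102 w [ 297.7 -540.6] rect [ 297.9 -540.7] [25.5 27. ] 1.3
green [221.9 174.8] 257 w [637.3 192.4] rect [637.6 192.4] [47.7 52.4] 15.7
green [405.9 291.8] 77 w [ 329.3 -309.5] rect [ 329.9 -308.7] [18.1 29.1] 1.3
green [534.8 307.9] 97 w [ 295.5 -644.2] rect [ 295.2 -644.4] [25.4 26.5] 1.3
green [405.8 309.2] 33 w [ 284.4 -307.9] rect [ 285.  -307.4] [15.3 13.1] 1.3
yellow [179. 179.] 278 w [622.8 311.4] rect [623.1 311.4] [60.6 36.3] 39.2
yellow [503.8 330.3] 112 w [ 237.  -559.7] rect [ 236.5 -559.1] [27.5 28.9] 1.3
orange [271.6  38.6] 41447 w [1057.2   67. ] rect [913.4  47.1] [ 541.7 1686.2] 0.9
orange [557.6 139.8] 135 w [ 757.9 -746.2] rect [ 743.3 -747. ] [ 10.1 146.7] 90.0
orange [517.2 198.1] 933 w [ 589.7 -620.7] rect [ 616.9 -636.7] [337.6  81.2] 3.8
orange [337.6 137. ] 163 w [ 754.1 -129. ] rect [ 754.2 -126.1] [98.8 17.6] 87.1
orange [184.6 301.8] 83 w [290.2 273.4] rect [290.6 273.3] [29.7 18.6] 77.7
orange [179.7 319. ] 38 w [246.1 283.3] rect [246.  282.5] [15.2 15.5] 1.3
```

View pics/g7.png

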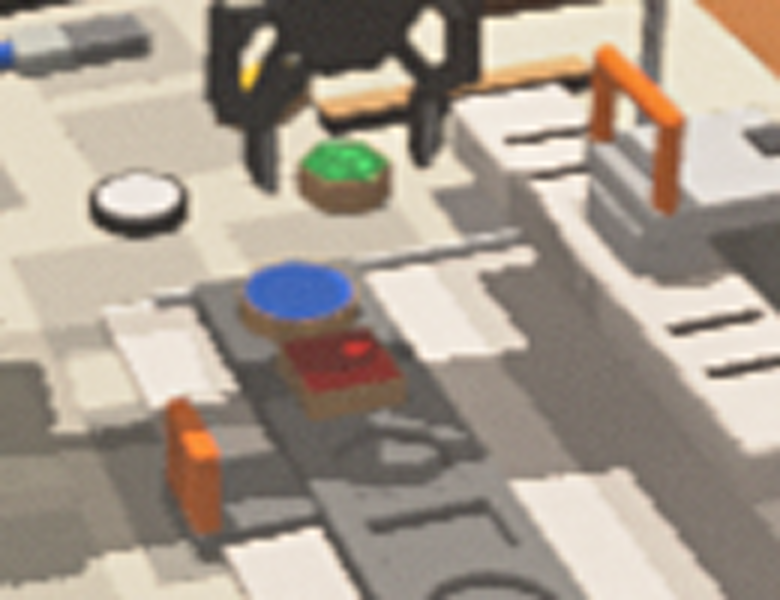

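View pics/g8.png

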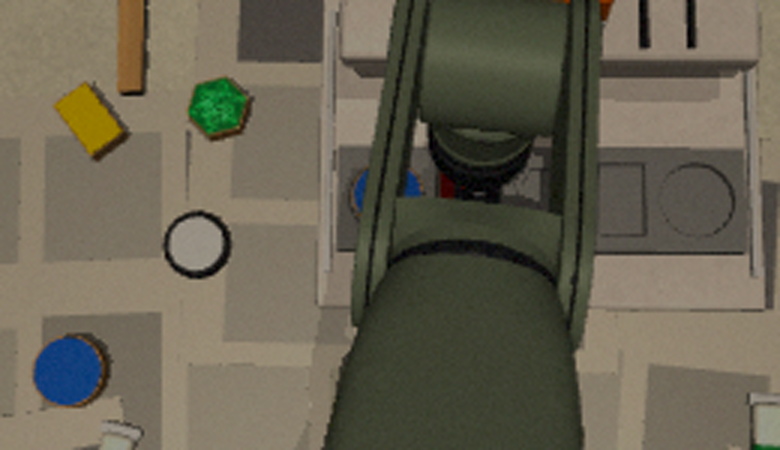

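carry_out(rows=[2,4,-1,-0.12,0.8,4,8,-2,-0.24,0.8,6,12,-4,-0.36,0.8,7,16,-6,-0.48,0.8,8,20,-8,-0.6,0.8,8.6,23.5,-9,-0.777,0.8,8.6,23.5,-9,-0.777,0.8,8.6,23.5,-9,-0.777,0.8,8.6,23.5,-9,-0.777,0.8,8.6,23.5,-12,-0.777,0.8,8.6,23.5,-13.3,-0.777,0.8,8.6,23.5,-13.6,-0.777,0.8,8.6,23.5,-13.6,-0.777,0.8,8.6,23.5,-13.6,-0.777,-1,8.6,23.5,-13.6,-0.777,-1,8.6,23.5,-13.6,-0.777,-1,8.6,23.5,-13.6,-0.777,-1,8.6,23.5,-13.6,-0.777,-1,8.6,23.5,-13.6,-0.777,-1,8.6,23.5,-13.6,-0.777,-1])

```text
time_s: 17.28
tool_pos: [638.9, 193.0, 26.1]
tool_rot: [2.888, 1.234, 0.005]
contact_force: [-0.2, -1.8, 6.1]
width: 0.594
```

carry_out(rows=[0,0,0,0,0.8,0,0,0,0,0.8,0,0,0,0,0.8,0,0,0,1.047,0.8,0,0,0,1.047,0.8,0,0,0,1.047,0.8,0,0,0,1.047,0.8,0,0,0,1.047,0.8,0,0,0,1.047,0.8,0,0,0,1.047,0.8,0,0,0,1.047,0.8,0,0,0,1.047,0.8,0,0,0,1.047,-1,0,0,0,1.047,-1,0,0,0,1.047,-1,0,0,0,1.047,-1,0,0,0,1.047,-1,0,0,0,1.047,-1])

```text
time_s: 18.78
tool_pos: [638.0, 193.0, 24.5]
tool_rot: [1.885, 2.513, 0.001]
contact_force: [-1.4, 1.5, 1.3]
width: 0.592
```

carry_out(rows=[0,0,2,0,-1,0,0,5,0,-1,-1,-2,7.5,-0.05,-1,-2.5,-5.5,7.5,-0.1,-1,-4,-9,7.5,-0.2,-1,-5.5,-12.5,7.5,-0.27,-1,-7,-16,7.5,-0.27,-1,-8.5,-19.5,7.5,-0.27,-1,-8.5,-23,7.5,-0.27,-1,-8.5,-26.5,7.5,-0.27,-1,-8.5,-29.5,7.5,-0.27,-1,-8.5,-30.8,6,-0.27,-1,-8.5,-30.8,4,-0.27,-1,-8.5,-30.8,3.5,-0.27,-1,-8.5,-30.8,3.5,-0.27,-1,-8.5,-30.8,3.5,-0.27,-1,-8.5,-30.8,3.5,-0.27,-1])

```text
time_s: 20.2
tool_pos: [553.5, -114.5, 60.1]
tool_rot: [2.204, 2.237, 0.001]
contact_force: [-0.1, -1.1, 0.2]
width: 0.594
```

Run:
```python
from h import *
s=cam("side");zoom(s,(240,180,370,280),6,"g9.png")
```

```text
(no output)
```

View pics/g9.png

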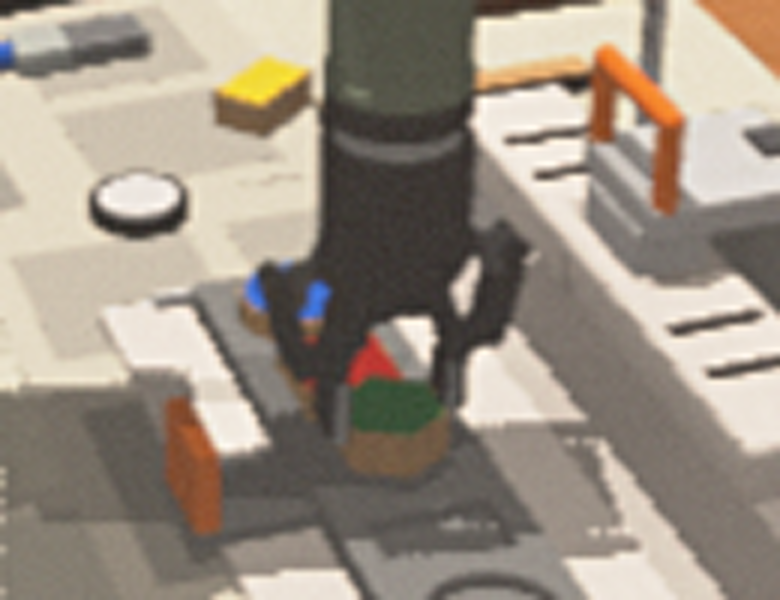

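carry_out(rows=[0,0,-0.5,0,-1,0,0,-1,0,-1,0,0,-1.3,0,-1,0,0,-1.6,0,-1,0,0,-1.8,0,-1,0,0,-1.9,0,-1,0,0,-1.9,0,-1,0,0,-1.9,0,-1])

```text
time_s: 20.92
tool_pos: [553.4, -115.0, 41.4]
tool_rot: [2.205, 2.236, 0.002]
contact_force: [-0.3, 0.9, 7.8]
width: 0.589
```

carry_out(rows=[0,0,0,0,-0.2,0,0,0,0,0.8,0,0,0,0,0.8,0,0,2,0,0.8,0,0,6,0,0.8,0,0,10,0,0.8,0,0,12,0,0.8,0,0,12,0,0.8])

```text
time_s: 21.58
tool_pos: [555.4, -115.7, 165.3]
tool_rot: [2.2, 2.231, 0.008]
contact_force: [0.2, 0.1, 0.4]
width: 0.901
```

Run:
```python
from h import *
s=cam("side");c=cam("top")
zoom(s,(240,180,370,280),6,"g10.png");zoom(c,(150,140,410,290),3,"g11.png")
import io,contextlib
b=io.StringIO()
with contextlib.redirect_stdout(b): pieces(c)
print("\n".join(l for l in b.getvalue().split("\n") if l.startswith(("blue","yell"))))
```

```text
blue [278.8 204.4] 367 w [556.7  31.9] rect [557.3  32. ] [59.  56.7] 46.0
blue [134.9 244.9] 211 w [437.4 418.2] rect [436.1 417.7] [84.6 16.3] 5.0
blue [172.1 263.4] 378 w [390.  313.7] rect [389.7 312.8] [55.9 57. ] 1.3
blue [513.5 292.1] 96 w [ 334.8 -591.9] rect [ 335.  -592.7] [25.8 26.9] 1.3
yellow [179. 179.] 281 w [622.9 311.5] rect [623.1 311.5] [60.8 36.4] 39.0
yellow [503.8 330.3] 112 w [ 237.  -559.7] rect [ 236.5 -559.1] [27.5 28.9] 1.3
```

View pics/g10.png

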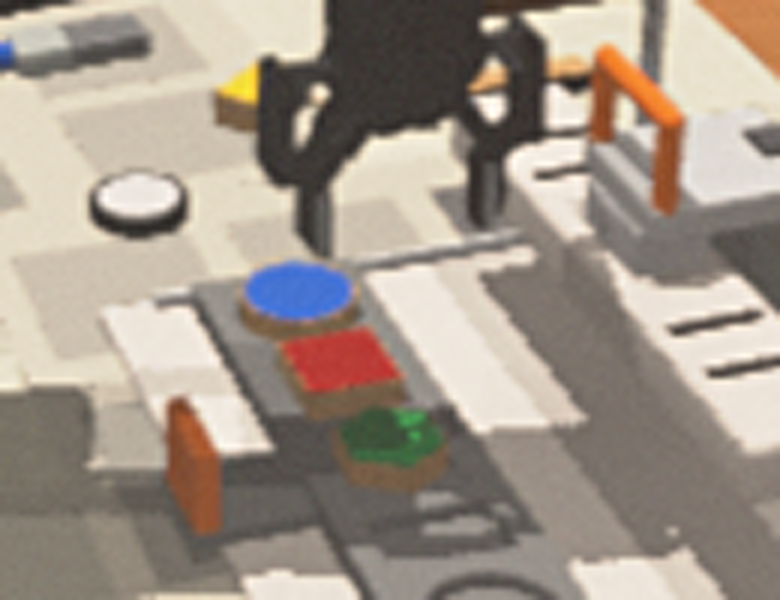

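View pics/g11.png

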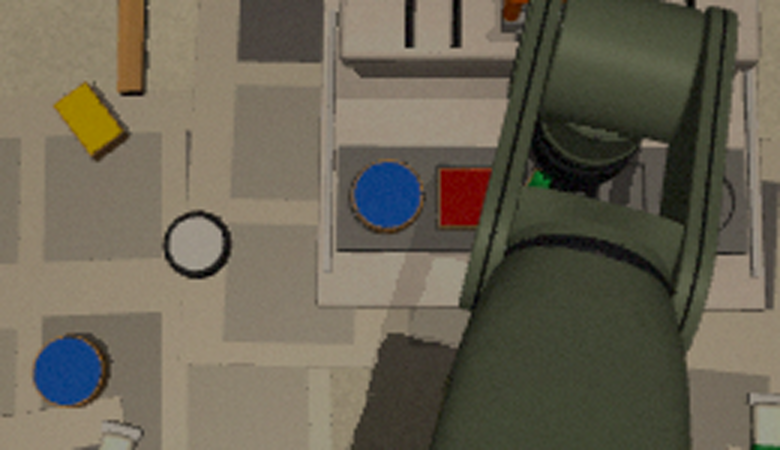

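carry_out(rows=[1,4,-1,0.1,0.8,1.5,8,-2,0.2,0.8,2,12,-3,0.3,0.8,2.5,16,-4,0.4,0.8,3,20,-5,0.5,0.8,4,24,-6,0.6,0.8,5,28,-7,0.672,0.8,6,32,-8,0.672,0.8,6.5,36,-8.5,0.672,0.8,7.1,40,-9,0.672,0.8,7.1,42.7,-9,0.672,0.8,7.1,42.7,-9,0.672,0.8,7.1,42.7,-9,0.672,0.8,7.1,42.7,-12,0.672,0.8,7.1,42.7,-13.4,0.672,0.8,7.1,42.7,-13.8,0.672,0.8,7.1,42.7,-13.8,0.672,0.8,7.1,42.7,-13.8,0.672,-1,7.1,42.7,-13.8,0.672,-1,7.1,42.7,-13.8,0.672,-1])

```text
time_s: 23.35
tool_pos: [624.9, 311.9, 24.1]
tool_rot: [1.345, 2.837, 0.004]
contact_force: [-0.2, -0.3, -0.9]
width: 0.704
```

carry_out(rows=[0,0,0,0,-1,0,0,0,0,-1,0,0,0,0,-1,0,0,0,0,-1,0,0,0,0,-1])

```text
time_s: 23.77
tool_pos: [624.5, 311.9, 23.5]
tool_rot: [1.344, 2.838, 0.002]
contact_force: [0.1, -0.9, 5.6]
width: 0.71
```

carry_out(rows=[0,0,2,0,-1,0,0,5,0,-1,-1,-2,7.5,-0.05,-1,-2,-5.5,7.5,-0.15,-1,-3,-9.5,7.5,-0.25,-1,-4,-13.5,7.5,-0.35,-1,-5,-17.5,7.5,-0.45,-1,-6,-21.5,7.5,-0.55,-1,-7,-25.5,7.5,-0.65,-1,-7,-29.5,7.5,-0.672,-1,-7,-33.5,7.5,-0.672,-1,-7,-37.5,7.5,-0.672,-1,-7,-41.5,7.5,-0.672,-1,-7,-45.5,7.5,-0.672,-1,-7,-48.5,6.5,-0.672,-1,-7,-49.3,5,-0.672,-1,-7,-49.3,3.5,-0.672,-1,-7,-49.3,3.5,-0.672,-1,-7,-49.3,3.5,-0.672,-1,-7,-49.3,3.5,-0.672,-1])

```text
time_s: 25.43
tool_pos: [554.2, -180.6, 57.8]
tool_rot: [2.205, 2.237, 0.001]
contact_force: [1.0, 0.2, -0.3]
width: 0.706
```

Run:
```python
from h import *
s=cam("side");zoom(s,(240,180,370,280),6,"g12.png");print(get_state()["tool_pos"],get_state()["width"])
```

```text
[ 554.4494592  -180.60326946   58.13118782] 0.7104817012329318
```

View pics/g12.png

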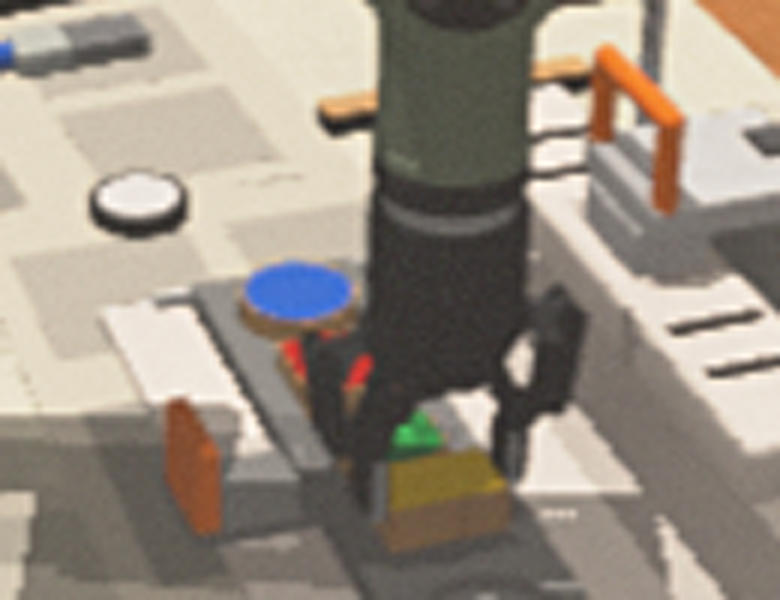

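Seat height should be 23.5+17 = 40.5; lowering 1.8 cm.

carry_out(rows=[0,0,-0.5,0,-1,0,0,-1,0,-1,0,0,-1.3,0,-1,0,0,-1.5,0,-1,0,0,-1.7,0,-1,0,0,-1.8,0,-1,0,0,-1.8,0,-1,0,0,-1.8,0,-1])

```text
time_s: 26.15
tool_pos: [554.3, -181.0, 40.4]
tool_rot: [2.205, 2.236, 0.001]
contact_force: [0.3, 0.2, 6.9]
width: 0.705
```

carry_out(rows=[0,0,0,0,-0.2,0,0,0,0,0.8,0,0,0,0,0.8,0,0,2,0,0.8,0,0,6,0,0.8,0,0,10,0,0.8,0,0,12,0,0.8,0,0,12,0,0.8])

```text
time_s: 26.82
tool_pos: [556.4, -182.0, 164.6]
tool_rot: [2.199, 2.23, 0.007]
contact_force: [0.4, 0.0, 0.7]
width: 0.9
```

Run:
```python
from h import *
s=cam("side");c=cam("top")
zoom(s,(240,180,370,280),6,"g13.png");zoom(c,(150,140,410,290),3,"g14.png")
import io,contextlib
b=io.StringIO()
with contextlib.redirect_stdout(b): pieces(c)
print("\n".join(l for l in b.getvalue().split("\n") if l.startswith(("blue","red"))))
```

```text
blue [278.8 204.4] 367 w [556.7  31.9] rect [557.3  32. ] [59.  56.7] 46.0
blue [134.9 244.9] 214 w [437.4 418. ] rect [436.2 417.6] [84.4 16.3] 5.2
blue [172.1 263.4] 379 w [390.  313.7] rect [389.7 312.8] [55.9 57. ] 1.3
blue [513.5 292.1] 96 w [ 334.7 -591.8] rect [ 334.3 -591.1] [26.3 27. ] 43.8
red [274.  108.7] 53 w [835.7  53. ] rect [836.3  53.1] [21.3 28.8] 1.1
red [306.  205.5] 343 w [555.4 -42.7] rect [556.7 -42.8] [50.3 49.5] 1.1
red [451.6 252.6] 80 w [ 435.  -434.5] rect [ 435.2 -434.2] [24.  24.6] 1.2
red [494.8 306. ] 103 w [ 297.8 -540.5] rect [ 297.9 -540.7] [25.5 27. ] 1.3
```

View pics/g13.png

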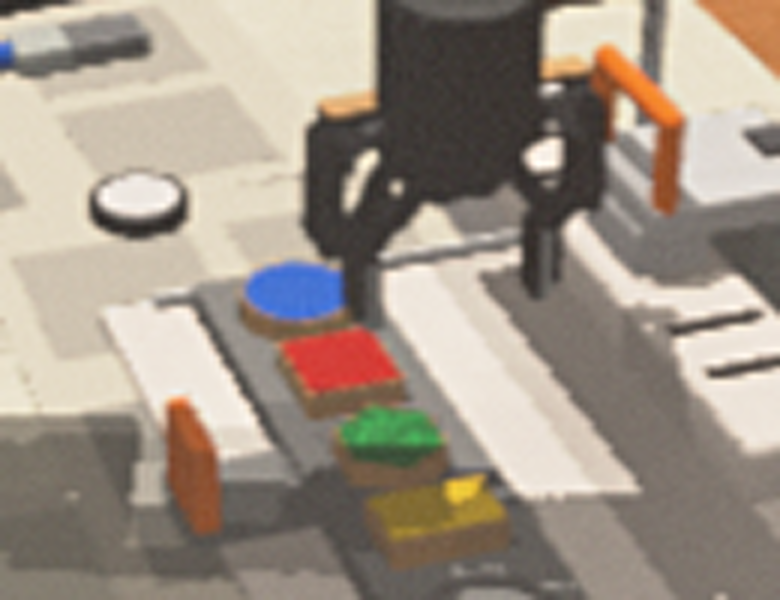

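View pics/g14.png

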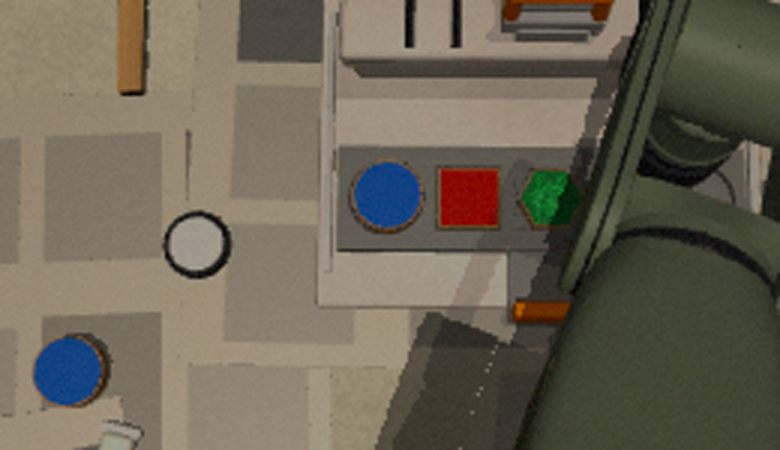

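carry_out(rows=[-1,4,-1,0.1,0.8,-2.2,8,-1,0.2,0.8,-3.5,12,-1,0.3,0.8,-4.7,16,-2,0.4,0.8,-6,20,-3,0.5,0.8,-7.2,24,-4,0.6,0.8,-8.5,28,-5,0.7,0.8,-10,32,-6,0.8,0.8,-11.3,36,-7,0.9,0.8,-13,40,-8,1,0.8,-14.5,44,-9,1.1,0.8,-16,48,-9,1.2,0.8,-16.3,49.5,-9,1.256,0.75,-16.3,49.5,-9,1.256,0.75,-16.3,49.5,-9,1.256,0.75,-16.3,49.5,-12,1.256,0.75,-16.3,49.5,-13.3,1.256,0.75,-16.3,49.5,-13.7,1.256,0.75,-16.3,49.5,-13.7,1.256,0.75,-16.3,49.5,-13.7,1.256,-1])

```text
time_s: 28.58
tool_pos: [391.2, 313.1, 22.3]
tool_rot: [-0.473, -3.105, 0.001]
contact_force: [0.1, 2.1, 0.6]
width: 0.758
```

carry_out(rows=[0,0,0,0,-1,0,0,0,0,-1,0,0,0,0,-1,0,0,0,0,-1,0,0,0,0,-1])

```text
time_s: 29.0
tool_pos: [391.4, 314.1, 23.1]
tool_rot: [0.47, 3.105, 0.001]
contact_force: [1.2, -2.7, 4.6]
width: 0.725
```

carry_out(rows=[0,0,0,0,0.8,0,0,0,0,0.8,0,0,0,0,0.8,0,0,0,-1.571,0.8,0,0,0,-1.571,0.8,0,0,0,-1.571,0.8,0,0,0,-1.571,0.8,0,0,0,-1.571,0.8,0,0,0,-1.571,0.8,0,0,0,-1.571,0.8,0,0,0,-1.571,0.8,0,0,0,-1.571,0.8,0,0,0,-1.571,0.8,0,0,0,-1.571,0.8,0,0,0,-1.571,0.8,0,0,0,-1.571,0.8,0,0,0,-1.571,0.8,0,0,0,-1.571,0.8,0,0,0,-1.571,-1,0,0,0,-1.571,-1])

```text
time_s: 30.67
tool_pos: [390.9, 314.0, 22.9]
tool_rot: [2.528, 1.865, 0.0]
contact_force: [-0.7, -1.0, 6.8]
width: 0.721
```

carry_out(rows=[0,0,0,0,-1,0,0,0,0,-1,0,0,0,0,-1,0,0,0,0,-1,0,0,0,0,-1])

```text
time_s: 31.08
tool_pos: [390.9, 314.0, 22.9]
tool_rot: [2.528, 1.865, 0.001]
contact_force: [-0.5, -0.9, 4.3]
width: 0.726
```

carry_out(rows=[0,0,2,0,-1,0,0,5,0,-1,0.5,-2,7.5,0.05,-1,2,-5.5,7.5,0.1,-1,3.2,-9.3,7.5,0.15,-1,4.4,-13,7.5,0.2,-1,5.6,-17,7.5,0.25,-1,6.8,-21,7.5,0.315,-1,8,-25,7.5,0.315,-1,9.2,-29,7.5,0.315,-1,10.4,-33,7.5,0.315,-1,11.6,-37,7.5,0.315,-1,12.8,-41,7.5,0.315,-1,14,-45,7.5,0.315,-1,15.2,-49,7.5,0.315,-1,16.4,-53,7.5,0.315,-1,16.4,-56.1,6.5,0.315,-1,16.4,-56.1,5,0.315,-1,16.4,-56.1,3.5,0.315,-1,16.4,-56.1,3.5,0.315,-1])

```text
time_s: 32.75
tool_pos: [552.6, -246.9, 54.1]
tool_rot: [-2.202, -2.232, 0.003]
contact_force: [-0.7, 0.1, -0.5]
width: 0.723
```

carry_out(rows=[0,0,0,0,-1,0,0,0,0,-1,0,0,0,0,-1])

```text
time_s: 33.0
tool_pos: [555.6, -246.8, 58.4]
tool_rot: [2.203, 2.237, 0.001]
contact_force: [-0.3, 0.6, -0.1]
width: 0.721
```

Run:
```python
from h import *
s=cam("side");zoom(s,(240,180,370,280),6,"g15.png");print(get_state()["tool_pos"],get_state()["width"])
```

```text
[ 555.54574327 -246.84228172   58.50081687] 0.7200394846118316
```

View pics/g15.png

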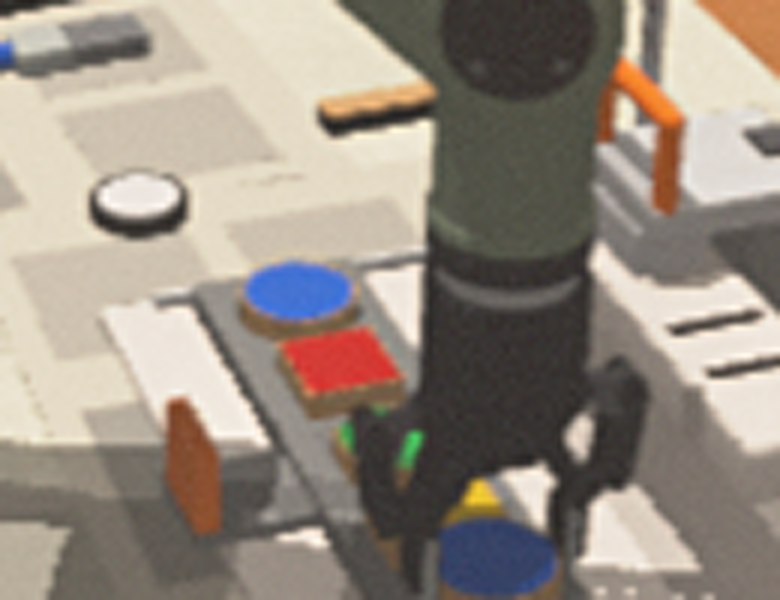

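carry_out(rows=[0,-0.05,-0.5,0,-1,0,-0.05,-1,0,-1,0,-0.05,-1.3,0,-1,0,-0.05,-1.5,0,-1,0,-0.05,-1.7,0,-1,0,-0.05,-1.8,0,-1,0,-0.05,-1.8,0,-1,0,-0.05,-1.8,0,-1])

```text
time_s: 33.72
tool_pos: [555.6, -248.1, 39.9]
tool_rot: [2.204, 2.235, 0.001]
contact_force: [1.4, -3.1, 3.3]
width: 0.721
```

carry_out(rows=[0,0,0,0,-0.2,0,0,0,0,0.8,0,0,0,0,0.8,0,0,2,0,0.8,0,0,6,0,0.8,0,0,10,0,0.8,-4,0,13,0,0.8,-8,-1,15,0,0.8,-12,-3,15,0,0.8,-16,-6,15,0,0.8,-20,-9,15,0,0.8,-20,-12,15,0,0.8,-20,-12,15,0,0.8,-20,-12,15,0,0.8])

```text
time_s: 34.88
tool_pos: [352.9, -369.0, 188.7]
tool_rot: [-2.209, -2.231, -0.0]
contact_force: [-0.2, 0.2, 0.4]
width: 0.901
```

Run:
```python
from h import *
s=cam("side");c=cam("top")
zoom(s,(240,180,370,300),6,"g16.png");zoom(c,(245,80,465,290),3,"g17.png")
```

```text
(no output)
```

View pics/g16.png

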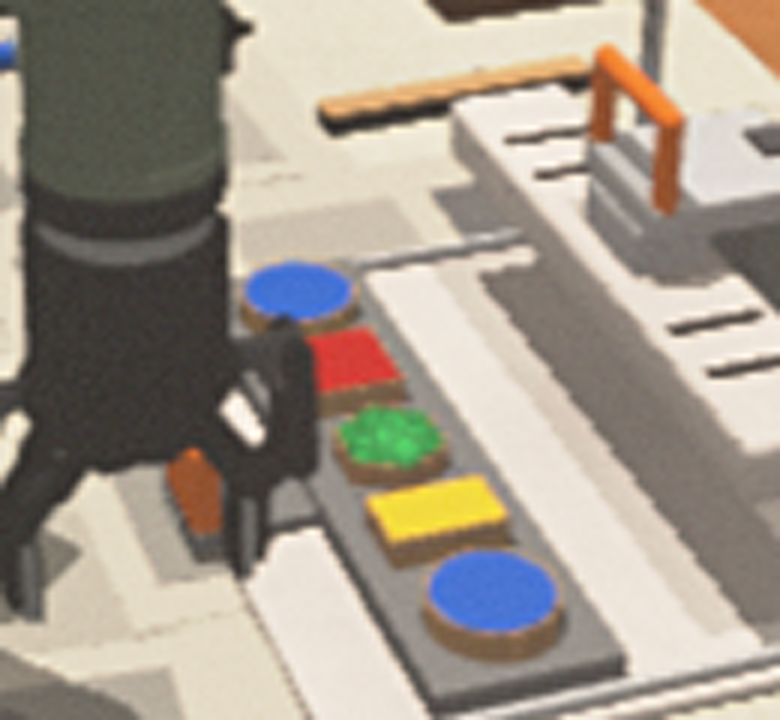

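View pics/g17.png

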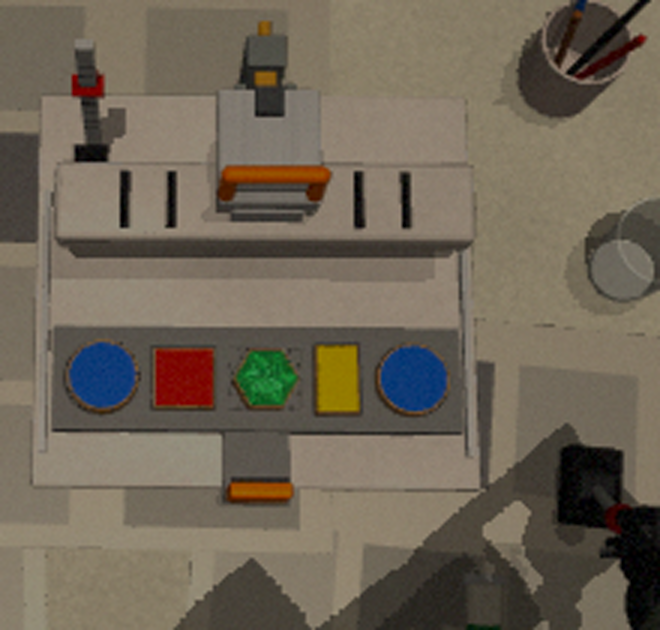

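Run:
```python
from h import *
s=cam("side");c=cam("top")
print(tri(c,(333.5,94),s,(385,206.5)),tri(c,(331.5,101),s,(378,207)))
# bar centre top view: mask upper edge rows/ends
m=[b for b in blobs(c,"orange") if 300<b[0][0]<360 and 120<b[0][1]<160][0][2]
ys,xs=np.nonzero(m)
for col in(325,330,337,345,350):
    r=ys[xs==col];print(col,r.min(),r.max(),onz(c,(col,r.min()-.5),222).round(1),onz(c,(col,r.max()+.5),208).round(1))
zoom(c,(305,80,365,155),8,"p5.png");zoom(s,(325,170,405,235),8,"p6.png")
```

```text
(array([ 821.46781447, -104.59352094,  150.6702829 ]), np.float64(3.8292333243099588)) (array([801.3817843 , -99.28219027, 149.91849254]), np.float64(6.089831106107958))
325 135 140 [687.6 -78.9 222. ] [677.9 -80.  208. ]
330 135 140 [687.9 -90.6 222. ] [678.1 -91.8 208. ]
337 135 140 [ 688.2 -106.9  222. ] [ 678.4 -108.4  208. ]
345 135 140 [ 688.5 -125.7  222. ] [ 678.8 -127.3  208. ]
350 135 140 [ 688.8 -137.3  222. ] [ 679.  -139.2  208. ]
```

View pics/p5.png

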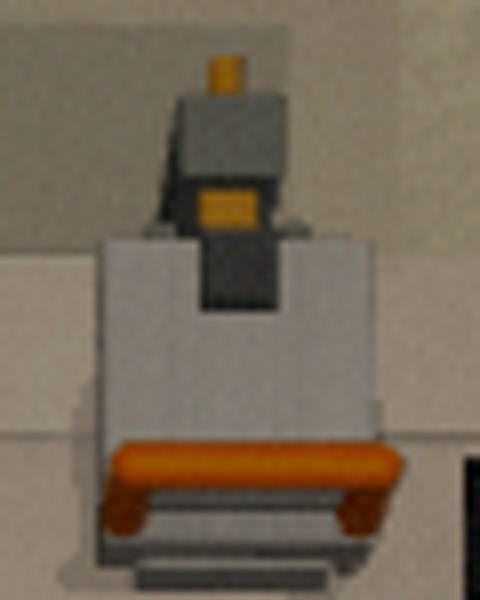

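View pics/p6.png

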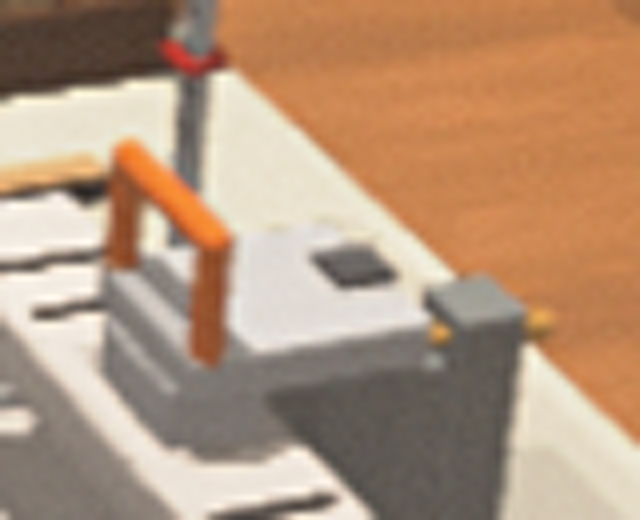

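carry_out(rows=[1,0,4,0,0.4,3,2,8,0,0.4,6,4,12,0,0.4,9,6,13,0,0.4,12,9,13,0,0.4,15,12,13,0,0.4,18,15,13,0,0.4,21,17,13,0,0.4,24,20,13,0,0.4,27,23,13,0,0.4,30,25,13,0,0.4,33,26.1,13,0,0.4,33,26.1,13,0,0.4,33,26.1,13,0,0.4,33,26.1,13,0,0.4,33,26.1,13,0,0.4])

```text
time_s: 36.42
tool_pos: [683.9, -106.3, 319.6]
tool_rot: [-2.205, -2.237, 0.001]
contact_force: [0.7, -0.1, 0.1]
width: 0.697
```

Run:
```python
from h import *
s=cam("side");zoom(s,(300,120,420,220),6,"b1.png");print(get_state()["tool_pos"],get_state()["width"])
```

```text
[ 683.86097855 -106.75087275  319.97810938] 0.6993756906250091
```

View pics/b1.png

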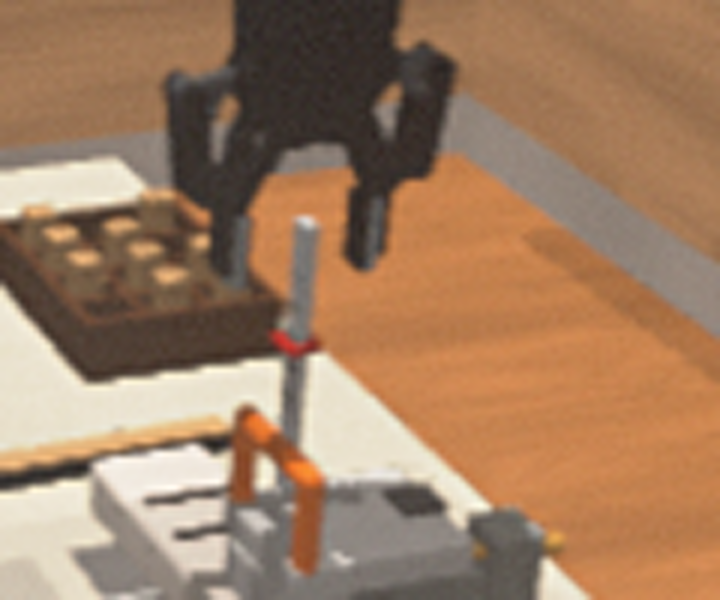

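carry_out(rows=[0,0,-3,0,0.4,0,0,-6,0,0.4,0,0,-8.5,0,0.4,0,0,-10,0,0.4,0,0,-10.6,0,0.4,0,0,-10.6,0,0.4,0,0,-10.6,0,-1,0,0,-10.6,0,-1,0,0,-10.6,0,-1,0,0,-10.6,0,-1,0,0,-10.6,0,-1,0,0,-10.6,0,-1,0,0,-10.6,0,-1,0,0,-10.6,0,-1,0,0,-10.6,0,-1])

```text
time_s: 37.72
tool_pos: [682.4, -106.8, 215.3]
tool_rot: [-2.204, -2.235, 0.005]
contact_force: [-7.0, -1.3, 6.7]
width: 0.135
```

carry_out(rows=[-0.1,0,0.5,0,-1,-0.1,0,1,0,-1,-0.1,0,1.5,0,-1,-0.1,0,2.0,0,-1,-0.1,0,2.2,0,-1,-0.1,0,2.2,0,-1,-0.1,0,2.2,0,-1])

```text
time_s: 38.3
tool_pos: [682.4, -106.8, 236.3]
tool_rot: [-2.204, -2.235, 0.004]
contact_force: [-6.9, -2.4, -3.9]
width: 0.141
```

carry_out(rows=[0,0,0.6,0,-1,0,0,1.2,0,-1,0,0,1.8,0,-1,0,0,1.8,0,-1,0,0,2.4,0,-1,0,0,3.0,0,-1,0,0,3.6,0,-1,0,0,3.6,0,-1,0,0,3.6,0,-1])

```text
time_s: 39.05
tool_pos: [682.4, -106.8, 273.5]
tool_rot: [-2.205, -2.236, 0.003]
contact_force: [-8.1, -3.0, -3.4]
width: 0.142
```

Run:
```python
from h import *
s=cam("side");zoom(s,(300,120,420,220),6,"b2.png");print(get_state()["tool_pos"],get_state()["width"])
```

```text
[ 682.40934216 -106.77096551  273.41167406] 0.14083548655667547
```

View pics/b2.png

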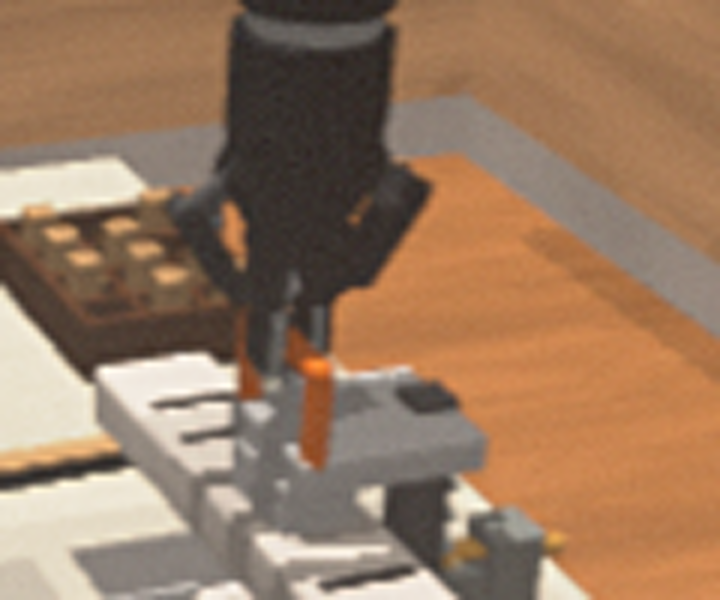

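carry_out(rows=[0,0,0.6,0,-1,0,0,1.2,0,-1,0,0,1.8,0,-1,0,0,1.8,0,-1,0,0,2.4,0,-1,0,0,3.0,0,-1,0,0,3.6,0,-1,0,0,3.6,0,-1,0,0,3.6,0,-1])

```text
time_s: 39.85
tool_pos: [682.4, -106.7, 309.6]
tool_rot: [-2.205, -2.236, 0.003]
contact_force: [-9.4, -1.8, -2.5]
width: 0.139
```

Run:
```python
from h import *
s=cam("side");zoom(s,(300,120,420,220),6,"b3.png");print(get_state()["tool_pos"],get_state()["width"])
```

```text
[ 682.42219115 -106.77232635  309.56927326] 0.1400832365731838
```

View pics/b3.png

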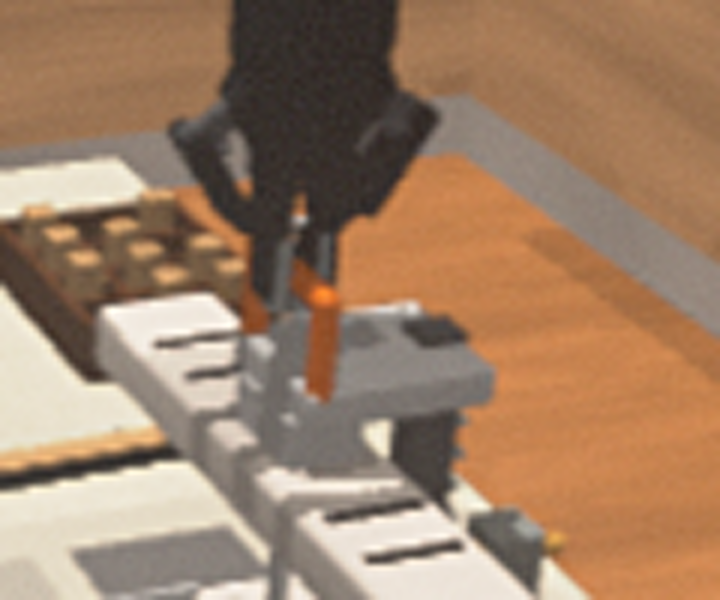

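carry_out(rows=[0,0,-0.2,0,-1,0,0,-0.4,0,-1,0,0,-0.4,0,-1,0,0,-0.4,0,-0.3,0,0,-0.4,0,0.3,0,0,-0.4,0,0.4,0,0,-0.4,0,0.4,0,0,2,0,0.4,0,0,6,0,0.4,0,0,9,0,0.4,-4,-1,10,0,0.4,-8,-3,10,0,0.4,-12,-6,10,0,0.4,-16,-9,10,0,0.4,-20,-12,8,0,0.4,-24,-15,4,0,0.4,-27,-18,0,0,0.4,-27,-18,0,0,0.4])

```text
time_s: 41.4
tool_pos: [428.8, -273.8, 324.3]
tool_rot: [2.202, 2.234, 0.002]
contact_force: [0.7, -1.1, -0.3]
width: 0.698
```

Run:
```python
from h import *
s=cam("side");c=cam("top");zoom(s,(310,130,410,220),7,"b4.png");zoom(c,(245,80,425,290),3,"b5.png");zoom(c,(255,85,315,155),8,"b6.png")
zoom(s,(330,150,370,200),12,"b7.png");print(get_state()["tool_pos"])
```

```text
[ 424.94936885 -273.72825383  320.11680787]
```

View pics/b4.png

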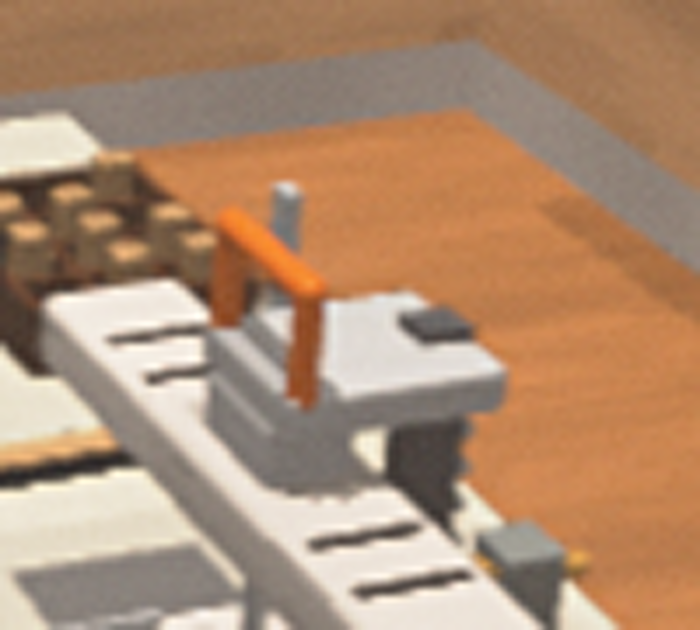

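View pics/b5.png

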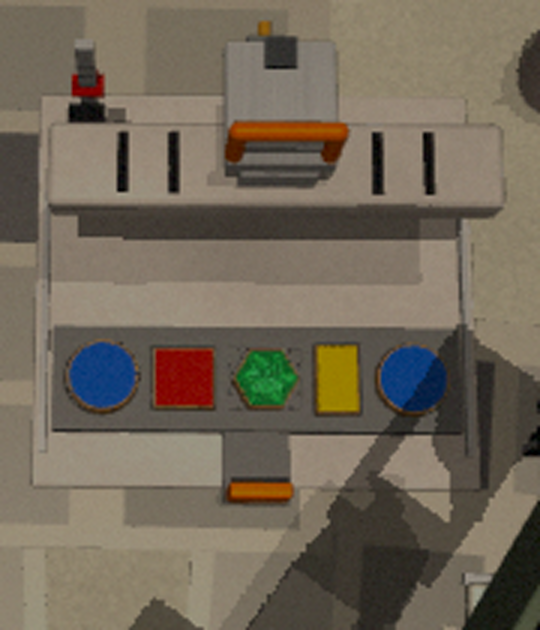

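View pics/b6.png

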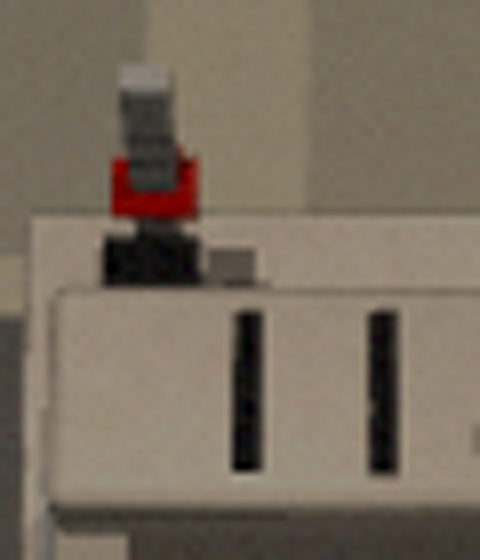

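View pics/b7.png

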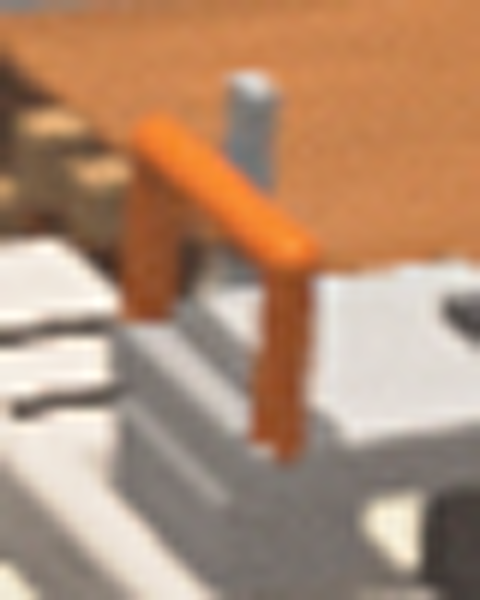

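Run:
```python
from h import *
c=cam("top");im=np.mean([camera("top")["img"].astype(float) for _ in range(5)],0).astype(np.uint8)
cv2.imwrite("pics/b8.png",cv2.resize(im[88:124,262:286,::-1],None,fx=16,fy=16,interpolation=cv2.INTER_CUBIC))
for v in(95.7,96.2,96.7):
    f=onz(c,(273,v-0.5),265);
    # row as function of z
    zs=np.linspace(150,240,901);rows=np.array([proj(c,[f[0],f[1],z])[1] for z in zs])
    print(f.round(1),[ (r,zs[np.argmin(abs(rows-r+0.5))]-2) for r in(108,108.75,109.5)])
a=onz(c,(275.5,127.5),109);b=onz(c,(274,113.9),199);print("pointer tip",a,b,proj(c,[a[0],a[1],199]))
print([ (k,proj(c,[a[0],a[1],109+18*k])[1]) for k in(4,5,6)])
```

```text
[763.5  43.3 265. ] [(108, np.float64(195.1)), (108.75, np.float64(190.6)), (109.5, np.float64(186.1))]
[762.3  43.3 265. ] [(108, np.float64(197.8)), (108.75, np.float64(193.4)), (109.5, np.float64(188.9))]
[761.1  43.2 265. ] [(108, np.float64(200.6)), (108.75, np.float64(196.2)), (109.5, np.float64(191.7))]
pointer tip [746.21812301  43.02211595 109.        ] [746.19239084  43.2430076  199.        ] [274.09139507 113.89161317]
[(4, np.float64(116.79650740729768)), (5, np.float64(113.89161317385611)), (6, np.float64(110.88553801362546))]
```

View pics/b8.png

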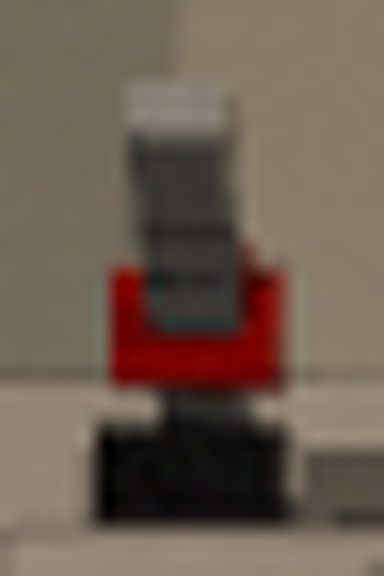

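Run:
```python
from h import *
c=cam("top")
im=np.mean([camera("top")["img"].astype(float) for _ in range(16)],0)
np.save("avgtop.npy",im)
for v in range(91,121): print(v,im[v,268:284].mean(1).mean().round(0),"|",im[v,271:277,0].round(0),"|",(im[v,268:282,0]-im[v,268:282,1]).round(0))
s=np.mean([camera("side")["img"].astype(float) for _ in range(8)],0)
```

```text
91 115.0 | [114. 116. 131. 135. 135. 136.] | [ 9.  9.  8.  9.  9. 12. 11. 12. 12. 12. 12. 11. 12. 12.]
92 115.0 | [115. 116. 131. 136. 135. 135.] | [ 8.  8.  9.  9.  9. 11. 11. 12. 11. 13. 12. 12. 12. 11.]
93 121.0 | [134. 135. 137. 134. 136. 135.] | [ 9.  8.  8.  8.  6.  7.  8.  8. 12. 12. 12. 12. 11. 11.]
94 120.0 | [134. 136. 138. 134. 133. 117.] | [ 8.  8.  8.  8.  6.  7.  7.  7. 10. 12. 11. 12. 12. 11.]
95 120.0 | [135. 136. 137. 134. 134. 117.] | [ 8.  8.  8.  8.  6.  7.  9.  7. 10. 12. 11. 12. 11. 12.]
96 105.0 | [100. 100. 100. 100. 100.  99.] | [ 9.  8.  5.  6.  5.  5.  6.  6.  8. 11. 12. 12. 12. 12.]
97 93.0 | [62. 63. 62. 62. 66. 98.] | [ 9.  8.  4.  3.  3.  4.  4.  4.  8. 12. 11. 12. 12. 12.]
98 92.0 | [ 59.  60.  60.  60.  64. 102.] | [ 8.  8.  3.  4.  3.  3.  3.  4.  8. 12. 12. 12. 12. 13.]
99 93.0 | [ 59.  59.  59.  60.  65. 101.] | [ 9.  8.  4.  3.  3.  4.  5.  4.  9. 12. 12. 12. 13. 12.]
100 93.0 | [59. 59. 58. 60. 62. 86.] | [ 9.  8.  6.  4.  4.  3.  4.  4.  7. 12. 13. 12. 12. 12.]
101 93.0 | [58. 60. 59. 60. 60. 86.] | [ 9.  8.  5.  3.  4.  3.  5.  4.  6. 12. 12. 1
[... 1263 characters left out ...]
3.  2.  4.  4.  8. 15. 15. 13. 15.]
114 73.0 | [82. 21. 21. 24. 33. 32.] | [ 8.  8.  8.  8.  2.  3.  2.  2.  1.  4.  8. 10. 15. 15.]
115 47.0 | [20. 16. 18. 16. 16. 15.] | [ 3.  2.  2.  1.  2.  2.  1.  1.  1.  3.  1.  5. 12. 15.]
116 33.0 | [14. 13. 16. 16. 17. 13.] | [ 2.  0.  1.  1.  0.  2.  1.  3.  0. -0.  1.  5. 11.  9.]
117 32.0 | [15. 17. 15. 11. 14. 15.] | [-0.  1.  2.  1.  3.  1.  0.  1.  2.  1.  0.  6. 12.  9.]
118 33.0 | [16. 13. 17. 15. 15. 17.] | [ 0.  3. -1.  1.  0.  3.  2.  2.  2.  2.  3.  5. 11.  9.]
119 30.0 | [14. 16. 14. 14. 15. 15.] | [-1.  2.  1.  1.  1.  1.  0.  1.  2.  2.  1.  3.  8.  8.]
120 43.0 | [37. 38. 38. 38. 36. 36.] | [3. 4. 5. 4. 5. 5. 4. 4. 4. 3. 3. 5. 8. 9.]
```

Run:
```python
from h import *
from scipy.optimize import brentq
c=cam("top")
f=onz(c,(273,96.0),265);print(f)
zz=lambda r:brentq(lambda z:proj(c,[f[0],f[1],z])[1]-r,100,264)
for r in(102,105,108,108.68,113.7): print(r,zz(r))
a=onz(c,(274,104.26),197);b=onz(c,(274,110.9),197);print(a,b,"blade mid x",(a+b)/2)
pb=onz(c,(273,92.5),265);print("post back",pb,"mid",(pb+f)/2)
```

```text
[761.59680222  43.22960507 265.        ]
102 232.85562915382457
105 215.98647517482456
108 198.55029031536336
108.68 194.5162971883059
113.7 163.75359697920408
[771.96207917  44.06259327 197.        ] [754.76821337  43.57101668 197.        ] blade mid x [763.36514627  43.81680498 197.        ]
post back [770.13286123  43.47734594 265.        ] mid [765.86483172  43.3534755  265.        ]
```

carry_out(rows=[0,0,0,0,-1,0,0,0,0,-1,0,0,0,0,-1,0,0,0,0,-1,0,0,0,0,-1])

```text
time_s: 43.52
tool_pos: [429.7, -272.9, 323.5]
tool_rot: [2.206, 2.237, 0.0]
contact_force: [-0.6, -0.1, -0.9]
width: 0.005
```

carry_out(rows=[-1,3,-4,0,-1,-2,6,-8,0,-1,-2,9,-12,0,-1,-2,12,-15,0,-1,-2,15,-18,0,-1,-2,16.4,-20.3,0,-1,-2,16.4,-20.3,0,-1,-2,16.4,-20.3,0,-1,-2,16.4,-23,0,-1,-2,16.4,-26,0,-1,-2,16.4,-26.6,0,-1,-2,16.4,-26.6,0,-1,-2,16.4,-26.6,0,-1])

```text
time_s: 44.6
tool_pos: [410.7, -109.7, 58.5]
tool_rot: [2.205, 2.235, 0.001]
contact_force: [0.6, 0.9, 0.1]
width: -0.005
```

Run:
```python
from h import *
s=cam("side");zoom(s,(230,180,350,280),6,"t1.png");print(get_state()["tool_pos"])
```

```text
[ 411.0582002  -109.71022722   58.9068664 ]
```

View pics/t1.png

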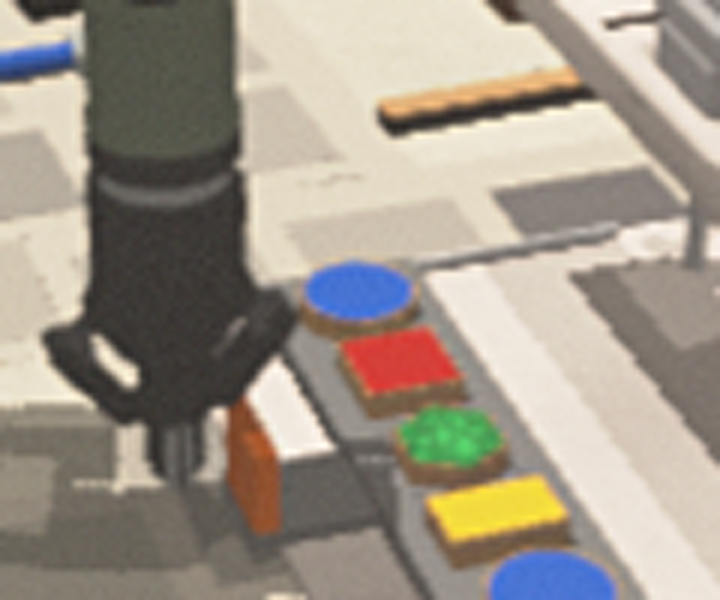

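carry_out(rows=[1,0,0,0,-1,1.6,0,0,0,-1,2,0,0,0,-1,2.5,0,0,0,-1,3,0,0,0,-1,3.7,0,0,0,-1,4.5,0,0,0,-1,5.3,0,0,0,-1,6.1,0,0,0,-1,6.9,0,0,0,-1,7.7,0,0,0,-1,8.5,0,0,0,-1,9.3,0,0,0,-1,10.1,0,0,0,-1,10.9,0,0,0,-1,11.7,0,0,0,-1,12.5,0,0,0,-1,13.2,0,0,0,-1,13.8,0,0,0,-1,14,0,0,0,-1])

```text
time_s: 46.32
tool_pos: [551.3, -109.2, 57.6]
tool_rot: [2.204, 2.236, 0.002]
contact_force: [-0.5, 1.1, 0.1]
width: 0.002
```

Run:
```python
from h import *
s=cam("side");zoom(s,(230,160,380,280),5,"t2.png");print(get_state()["tool_pos"])
```

```text
[ 551.3866409  -109.28151418   57.67223303]
```

View pics/t2.png

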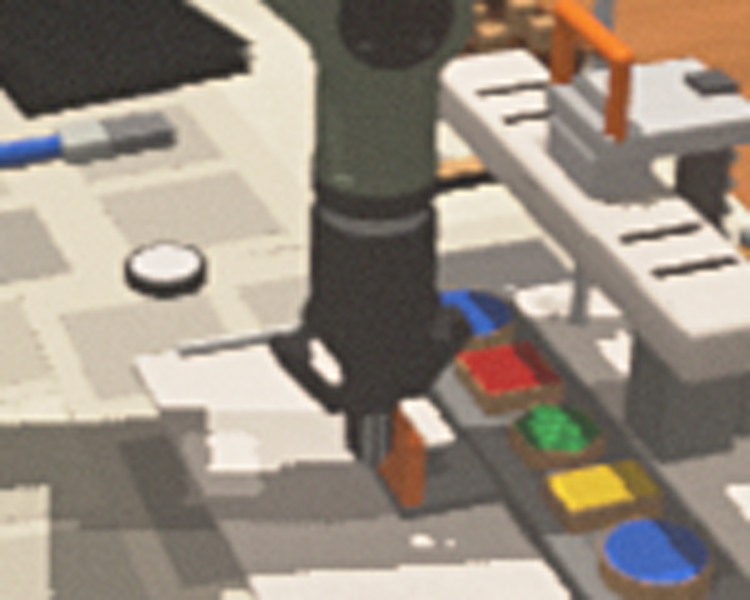

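carry_out(rows=[0.4,0,0,0,-1,0.8,0,0,0,-1,1.2,0,0,0,-1,1.5,0,0,0,-1,1.5,0,0,0,-1])

```text
time_s: 46.78
tool_pos: [565.9, -109.1, 57.7]
tool_rot: [2.205, 2.236, 0.002]
contact_force: [-0.0, -1.2, 0.1]
width: -0.002
```

carry_out(rows=[0.3,0,0,0,-1,0.5,0,0,0,-1,0.5,0,0,0,-1])

```text
time_s: 47.03
tool_pos: [566.7, -109.0, 57.6]
tool_rot: [-2.202, -2.234, 0.008]
contact_force: [-10.1, -1.8, 7.9]
width: -0.003
```

carry_out(rows=[0.2,0,0,0,-1,0.3,0,0,0,-1,0.3,0,0,0,-1])

```text
time_s: 47.28
tool_pos: [566.8, -109.0, 57.6]
tool_rot: [-2.198, -2.231, 0.014]
contact_force: [-16.9, -1.8, 13.0]
width: 0.002
```

carry_out(rows=[-0.5,0,0,0,-1,-1.5,0,0,0,-1,-4,0,0,0,-1,-7,0,2,0,-1,-10,0,6,0,-1,-12,-4,9,0,-1,-14,-8,10,0,-1,-16,-12,10,0,-1,-18,-16,10,0,-1,-18,-19,10,0,-1,-18,-19,10,0,-1,-18,-19,10,0,-1])

```text
time_s: 48.28
tool_pos: [392.5, -302.1, 157.9]
tool_rot: [2.208, 2.23, 0.0]
contact_force: [0.7, 0.3, 0.6]
width: 0.004
```

Run:
```python
from h import *
s=cam("side");c=cam("top");zoom(s,(250,160,400,280),5,"t3.png");zoom(c,(245,80,465,290),3,"t4.png");print(get_state()["tool_pos"])
for b in blobs(c,"orange"): 
    if 300<b[0][0]<360 and 150<b[0][1]<260: print("tab",b[0],b[1],onz(c,b[0],66))
for b in blobs(c,"red"):
    if 440<b[0][0]<460: print("ball",b[0])
for b in blobs(s,"red",8): print(b[0])
```

```text
[ 392.64133674 -298.70611116  157.27700658]
tab [331.19298246 191.3245614 ] [321 189  21   6 114] [ 586.9644373  -107.85196837   66.        ]
[331.75438596 233.0877193 ]
[448.875 256.875]
[298.203125 310.078125]
[261.05172414 398.73275862]
```

View pics/t3.png

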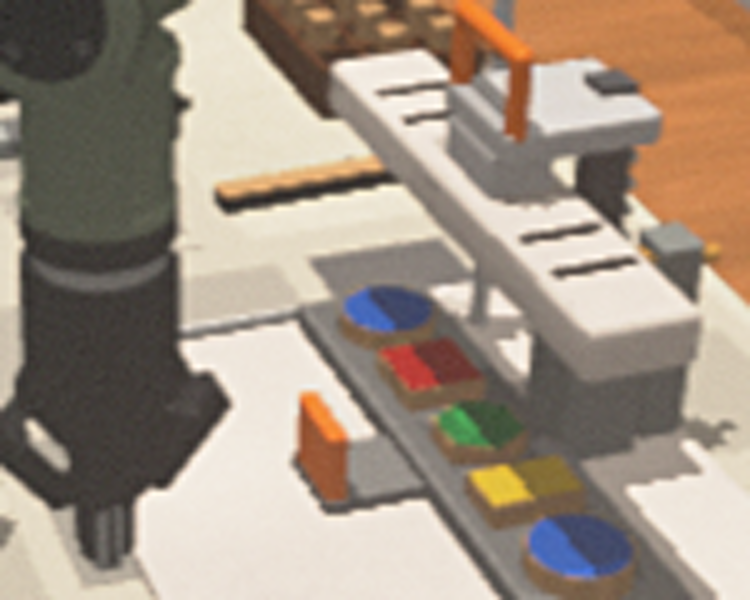

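View pics/t4.png

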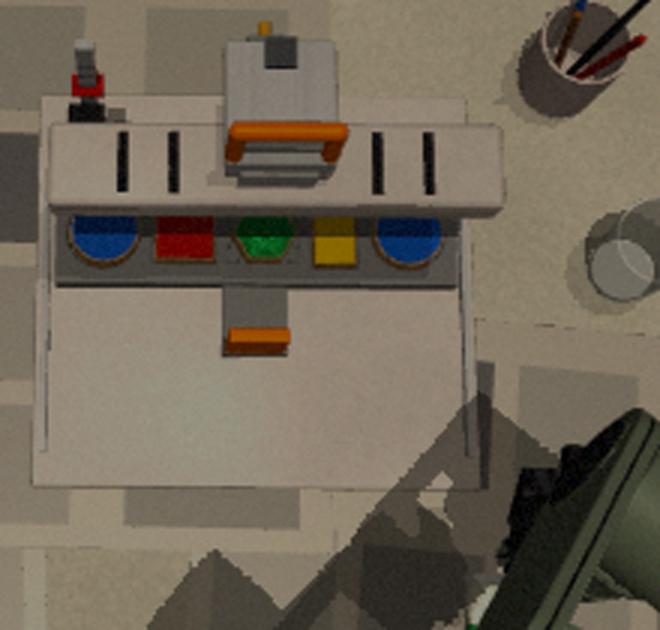

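Run:
```python
from h import *
c=cam("top")
c0=cv2.imread("pics/top0.png");s0=cv2.imread("pics/side0.png")
cv2.imwrite("pics/s1.png",cv2.resize(c0[220:265,425:470],None,fx=12,fy=12,interpolation=cv2.INTER_CUBIC))
cv2.imwrite("pics/s2.png",cv2.resize(s0[295:355,280:340],None,fx=10,fy=10,interpolation=cv2.INTER_CUBIC))
s=cam("side");print(tri(c,(451.8,252.6),s,(298.1,310.2)),onz(c,(451.8,252.6),92),onz(s,(298.1,310.2),92))
```

```text
(array([ 428.1189718 , -408.12321245,   95.9439322 ]), np.float64(1.3521123563793433)) [ 429.12036612 -409.76362517   92.        ] [ 428.93202265 -404.03030284   92.        ]
```

View pics/s1.png

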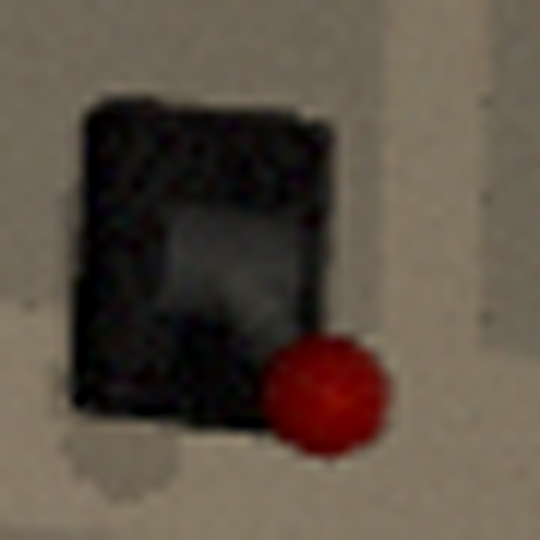

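View pics/s2.png

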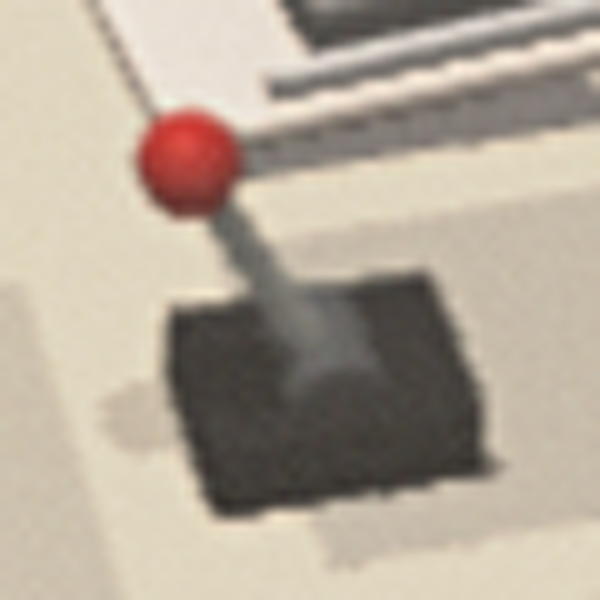

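carry_out(rows=[-0.5,-3,0,0,-1,-0.7,-6,0,0,-1,-0.7,-9,0,0,-1,-0.7,-10.9,0,0,-1,-0.7,-10.9,0,0,-1,-0.7,-10.9,0,0,-1,-0.7,-10.9,-3,0,-1,-0.7,-10.9,-5.5,0,-1,-0.7,-10.9,-6,0,-1,-0.7,-10.9,-6,0,-1,-0.7,-10.9,-6,0,-1])

```text
time_s: 49.4
tool_pos: [386.3, -407.1, 98.2]
tool_rot: [2.204, 2.238, 0.0]
contact_force: [0.2, -0.7, 0.9]
width: -0.001
```

Run:
```python
from h import *
s=cam("side");zoom(s,(250,240,370,360),5,"w1.png");c=cam("top");zoom(c,(400,200,500,300),6,"w2.png");print(get_state()["tool_pos"])
```

```text
[ 386.63291219 -408.05664537   99.05151533]
```

View pics/w1.png

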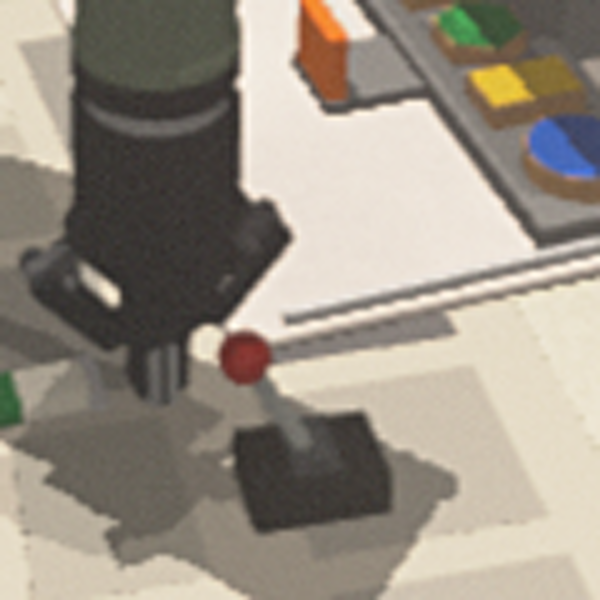

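carry_out(rows=[1,0,0,0,-1,2,0,0,0,-1,2.8,0,0,0,-1,3.6,-0.1,0,0,-1,4.4,-0.1,0,0,-1,5.2,-0.2,0,0,-1,6,-0.2,0,0,-1,6.8,-0.3,0,0,-1,7.5,-0.3,0,0,-1,8.2,-0.4,0,0,-1,8.6,-0.4,0,0,-1,8.6,-0.4,0,0,-1])

```text
time_s: 50.5
tool_pos: [472.7, -411.9, 97.3]
tool_rot: [2.205, 2.237, 0.001]
contact_force: [0.8, -0.2, -0.3]
width: 0.003
```

carry_out(rows=[0.3,0,0,0,-1,0.6,0,0,0,-1,0.6,0,0,0,-1])

```text
time_s: 50.75
tool_pos: [476.6, -411.8, 97.3]
tool_rot: [-2.204, -2.236, 0.002]
contact_force: [-2.7, -1.2, 0.8]
width: 0.002
```

Run:
```python
from h import *
s=cam("side");zoom(s,(250,240,370,360),5,"w3.png");print(get_state()["tool_pos"])
```

```text
[ 476.61467692 -411.75771683   97.29114912]
```

View pics/w3.png

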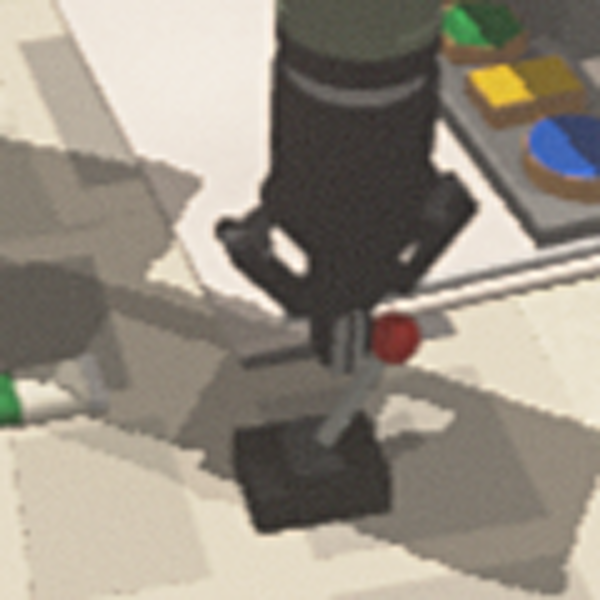

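At the stop (2.7 N). A small further press, then back off.

carry_out(rows=[0.2,0,0,0,-1,0.4,0,0,0,-1,0.4,0,0,0,-1])

```text
time_s: 51.05
tool_pos: [477.2, -411.7, 97.2]
tool_rot: [-2.199, -2.232, 0.008]
contact_force: [-13.5, -0.9, 4.5]
width: -0.001
```

carry_out(rows=[-2,0,0,0,-1,-5,0,1,0,-1,-8,0,4,0,-1,-10,2,8,0,-1,-12,4,12,0,-1,-13,6,14,0,-1,-13,6,14,0,-1,-13,6,14,0,-1,-13,6,14,0,-1])

```text
time_s: 51.8
tool_pos: [352.1, -352.0, 237.6]
tool_rot: [2.204, 2.236, 0.001]
contact_force: [0.5, 0.9, -0.7]
width: -0.002
```

Run:
```python
from h import *
s=cam("side","f1.png");c=cam("top","f2.png");print(get_state()["tool_pos"])
t=[b[0] for b in blobs(c,"red") if 430<b[0][0]<470];q=[b[0] for b in blobs(s,"red",8) if 280<b[0][0]<345 and 290<b[0][1]<325];print(t,q)
if t and q: print(tri(c,t[0],s,q[0]))
for b in blobs(c,"orange"): 
    if 300<b[0][0]<360 and 150<b[0][1]<260: print("tab",onz(c,b[0],66))
```

```text
[ 351.94995343 -352.03115363  236.05344442]
[array([453.04      , 223.66666667])] [array([328.2037037 , 305.94444444])]
(array([ 501.90108384, -415.06077451,   95.2658317 ]), np.float64(1.0225833734232241))
tab [ 587.49118719 -107.98874814   66.        ]
```

View pics/f1.png

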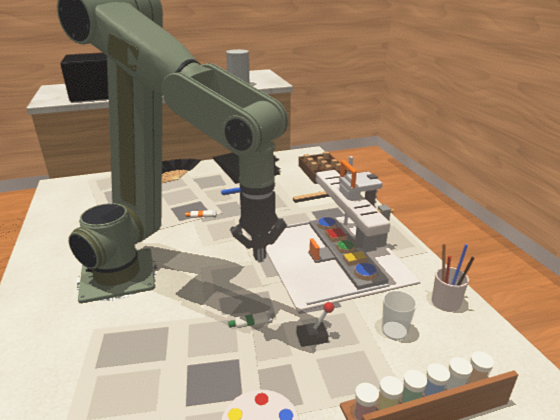

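View pics/f2.png

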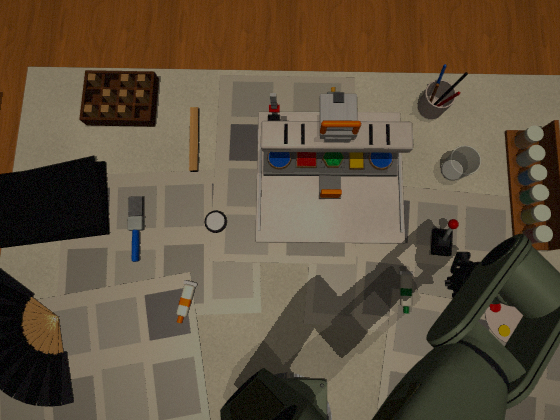

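```bash
python3 -c "
from rig import *
print(hand_in(),get_state()['time_s'])"
```

```text
the job is handed in; nothing more can be done
the job is handed in; nothing more can be done
```

The job is done and handed in at about 52 s of the 210 s allowed; I have no verdict back.

- **Pieces:** All five pieces were present. Each went down into its own cavity, four of them within about 0.1 mm of the expected seating height. `round_a`, the first, read 41.0 mm against 39.9 expected while still gripped. After release the pictures showed it and the others flat.
- **Lamp:** I lifted it by the orange bar to notch 5. The top view shows the pointer where notch 5 should put it, 197.5 mm. The red marker measured about 192.5 mm, just below the post's notch-5 tick. My first rougher estimates put it between 192 and 195 mm, all between notch 4 (179.5 mm) and notch 5. I did not touch the marker.
- **Tray:** I pushed it by the tab until it stopped against 17 N. The tab had moved about 140 mm by camera. While I was placing pieces the tray crept about 3 mm inwards.
- **Switch:** I flipped it last and pressed it against its stop with 13 N. The knob travelled about 74 mm, against 77 mm for a full swing from 0 rad. That shortfall fits a start slightly above 0 rad.

The last pictures showed the craft things still in place and the arm clear of everything. I saw no knocked piece and no slackened grip.

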